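# Turn the desk pen tray right way up and lay the marker in it

## Robot

A 6-joint arm with a two-finger parallel gripper is mounted at the origin on the work surface. World frame = base frame: x ahead of the robot, y to its left, z up, the work surface at z = 0. Lengths are in mm, angles in rad, forces in N, time in s.
With the tool pointing down it reaches from about 300 to 775 mm from the base axis. Payload 14.6 kg.
Tool frame: the origin (TCP) lies at the very end of the fingers, on their centre line; the grasp point (between the pads) lies 19 mm behind it; z points along the fingers, y is the line along which they close (so a half turn about z gives the same grasp; the last joint's range is limited). The gripper opens to 94 mm and grips with 3 to 60 N. Pads are 16 mm wide; open, the fingers measure 119 mm over their backs; the gripper's body (75 mm by 177 mm) begins 78 mm behind the grasp point.
Start: joints at [-1.417, 0.3, 1.521, -0, 1.321, -0.067], TCP at [120.449, -536.639, 205.446] pointing down, gripper open.
Joint ranges: [-3.03, 3.03], [-0.79, 2.21], [0.23, 2.52], [-1.04, 4.18], [0, 3.07], [-2.55, 2.55]. Speed limits (rad/s): [2.22, 2.22, 2.57, 3.14, 3.14, 3.14].

## Interface

Orientations are given as [roll, pitch, yaw] about the fixed x, y, z axes, in that order (R = Rz(yaw) Ry(pitch) Rx(roll)).
In Python, from cell import manip, camera, get_calibration gives the robot as it stands. The module is installed in compiled form; this text tells all that it offers.
- The arm moves only by the tool jog_arm, never from a script. Its argument "plan" is one flat list of numbers, 6 for each row, row after row: the shift along the world's x, y, z in m, then the turn, a rotation vector about the world's x, y, z in degrees. A call has 1 to 20 rows; each row is the pose to reach, as a shift and turn from the pose commanded when the call began; what a row does not reach only later rows make up. A row lasts 1/10 s, in which the tool goes at most 50 mm and 8.59 degrees, less where a joint would pass 70% of its speed; a pose out of reach is approached as far as the arm can. A call with a gripper value outside its range is refused whole. "claw" is the finger opening in m, from 0 to 0.094, set as the call begins (left out, the last holds). The fingers move at their own pace and stop on an object; "force" is the grip in N (left out, the last holds). Time passes only in rows, so rows that repeat a pose let the fingers close. It gives the time, the measured TCP pose, the force, the opening and the grip force at its end, in the units of the state.
- manip.read_state(): the state, without advancing time (a new reading comes with each control period).
- camera(name): name is "side" or "top" or "wrist"; returns (picture, depth): 480x640x3 uint8, red, green, blue; 480x640 float32, mm along the optical axis (not along the pixel's ray), 0 where there is no reading.
- get_calibration(name): a dict with "fx", "fy", "cx", "cy" (pixels), "k1" (the pictures are not rectified: a ray, as slopes to the right and down, at radius r is drawn at 1 + k1 r^2 times it, then the intrinsics apply), "origin" and "attitude" of the camera in the world. Camera axes: x right, y down, z forward; pixel columns grow to the right and rows downward; lengths in mm; the calibration is good to about 2 mm. A picture is of the moment at which its call begins: read the wrist's pose just before it. get_calibration takes no time and is no camera call; for the wrist camera it gives the pose at the moment of the call.
- manip.sign_off(): hands the job in; it is judged then, once.
The state is a dict: "clock": time; "joints": joint angles; "qd": joint speeds; "effort": joint torques, N m; "eef_pos": TCP position; "eef_rot": TCP orientation; "wrist_force": force on the tool from outside, world axes, zero at the start; "moment": the same for the moment, N m; "finger_gap": finger opening in mm; "finger_force": force on a finger pad.
Only numpy, scipy, OpenCV 4.12 (cv2) and the standard library are available. Lean on these libraries where they do the work, as an engineer would, in place of code of your own. Each camera call takes 0.05 s, during which the arm holds its last target. There are 200 camera calls.

## Task

The wooden pen tray lies face down on the desktop shelf, too wide to grip from above: slide it out over the shelf's edge to get a finger under it, turn it over and lay it back gently, groove up, wholly on the shelf with its long side in line with the shelf's front edge. Then lay the marker from the desk in the tray's groove, letting it settle there before you let go. Drop nothing, and leave the mug, tape dispenser, stapler and calculator where they stand.

Things in the scene. Friction and masses are not known exactly. Their poses are not given: they have to be found in the camera images.
- shelf: Fixed desktop shelf: plywood board 600 mm wide (its y), 240 mm deep (its x), 18 mm thick, its top 120 mm above the desk, on steel side frames at y = +-270 mm. Origin on the desk under its centre; +x to its back (to the robot's right), so its front faces the robot's left. Front edge at x = -120 mm, ends at y = +-300 mm. Below the front edge it is open (a keyboard, 21 mm high, lies under the board from x = -30 mm on).
- tray: Loose wooden pen tray, a slab of 120 mm (its x) by 220 mm (its y) by 16 mm (its z), 0.19 to 0.35 kg. Origin at the centre of the groove face; +z points to its plain flat back, 16 mm away. It starts groove face down, +z up, on the shelf. The groove face also has a well for clips at each end, 24 mm along y and 90 mm along x, 8 mm deep.
- groove_floor (a point): Middle of the floor of the tray's pen groove, 8 mm in from the groove face; axes as the tray's. The straight-sided groove runs along y, 20 mm wide, 150 mm long, 8 mm deep, closed at both ends. A finger recess of the same depth, 44 mm along y and 72 mm along x, crosses its middle, so that fingers closing along x can hold a pen down in the groove. A pen in it has its axis in the plane of the groove face.
- pen: The marker: a round plastic pen 138 mm long and 16 mm in diameter, 25 g, grey with a black cap, lying on the desk left of the shelf and free to roll. Its x axis is the pen's length (cap towards +x). The origin is on its skin; use pen_mid for its centre.
- pen_mid (a point): The centre of the marker, on its axis at mid length; 8 mm above what it lies on.
- mug: White mug standing on the shelf at one side of the tray, 76 mm in diameter, 85 mm high, its handle out to about 70 mm from the centre. Origin at the centre of its foot, +z up, handle towards its +y. To be left alone.
- tape_dispenser: Black desk tape dispenser with a clear roll, standing on the shelf at the other side of the tray: 130 mm long (its x), 50 mm wide, 74 mm high. Origin at the centre of its underside. To be left alone.
- stapler: Black stapler on the desk beyond the marker: 145 mm long (its x), 36 mm wide, 60 mm high. Origin at the centre of its underside. To be left alone.
- calculator: Grey desk calculator lying on the desk left of the marker: 155 mm (its x) by 105 mm by 22 mm high. Origin at the centre of its underside. To be left alone.
There are look-alikes about, which are no part of the job. There is more than one size of the pen; the job needs the smaller.

How it is judged:
By the outcome, as a careful person would: the job done as asked, in the order asked, and still so for the second after the job is handed in, with the robot touching nothing.
It also fails if it takes over 72 s, if anything falls off the work surface, if the arm or the gripper's body presses on something with over 40 N, if the wrist force passes 120 N, or if a joint passes its speed limit or range.

## Working session

There is one attempt and no reset: what is moved stays moved. The work goes in short steps, Python scripts to look and compute and a tool call to move; the robot and the scene stay as the last step left them, time stands still between calls to the robot, and variables do not carry over. Pictures are saved under pics/ and viewed, at most 11 in all, crops included, and the job is handed in when it is done.

Besides the shell and the picture viewer there is one more tool, called after "Request:" as a command line: name --argument value ..., lists and objects as JSON in quotes. jog_arm: Moves the arm, as the interface text tells. Its arguments: {"type":"object","properties":{"plan":{"type":"array"},"claw":{"type":"number"},"force":{"type":"number"}},"required":["plan"]}

```bash
mkdir -p pics
cat > h.py <<'E'
import numpy as np, cv2
from cell import manip, camera, get_calibration
from scipy.spatial.transform import Rotation as R
def att(c):
    a=np.array(c["attitude"],float)
    return a if a.shape==(3,3) else (R.from_euler('xyz',a).as_matrix() if a.size==3 else R.from_quat(a).as_matrix())
def shot(name):
    c=get_calibration(name); p,d=camera(name); return c,p,d
def cloud(c,d):
    v,u=np.mgrid[0:480,0:640]
    K=np.array([[c["fx"],0,c["cx"]],[0,c["fy"],c["cy"]],[0,0,1.]])
    n=cv2.undistortPoints(np.stack([u.ravel(),v.ravel()],1).astype(np.float64)[:,None],K,np.array([c["k1"],0,0,0.]))[:,0].reshape(480,640,2)
    P=np.dstack([n,np.ones((480,640))])*d[...,None]
    return P@att(c).T+np.array(c["origin"])
def save(p,n): cv2.imwrite('pics/'+n,p[:,:,::-1])
E
python3 - <<'E'
from h import *
print(manip.read_state())
for n in("top","side"):
    c,p,d=shot(n); print(n,c); save(p,n+'0.png'); np.savez(n+'0.npz',p=p,X=cloud(c,d),d=d)
E
```

```text
{'clock': 0.0, 'joints': array([-1.41662017e+00,  3.00486434e-01,  1.52161153e+00,  1.44077339e-05,
        1.32069392e+00, -6.66087990e-02]), 'qd': array([-0.00023363, -0.00018326,  0.00088223, -0.00068986, -0.00102574,
       -0.00037778]), 'effort': array([ 3.54039121e-04, -5.31808484e+01, -3.52740133e+01,  7.08370563e-02,
        2.43698474e-02, -1.18856642e-04]), 'eef_pos': array([ 120.40146254, -536.37840883,  204.8650418 ]), 'eef_rot': array([-3.14039702e+00, -9.37438889e-05,  2.20781323e-01]), 'wrist_force': array([ 0.83067795,  0.14865127, -0.57254262]), 'moment': array([0.01035767, 0.0402375 , 0.00061537]), 'finger_force': 0.0, 'finger_gap': 93.72836710834892}
top {'fx': 437.95564241962205, 'fy': 437.95564241962205, 'cx': 314.5071771327723, 'cy': 237.95600681929812, 'k1': -0.08084747717922626, 'origin': array([ 444.75091577,   84.88168473, 1046.34331412]), 'attitude': array([-3.03784826e+00, -1.18399880e-03, -1.55502813e+00])}
side {'fx': 456.8092551955791, 'fy': 456.8092551955791, 'cx': 324.9491832446456, 'cy': 242.11622406971992, 'k1': 0.025688672567006247, 'origin': array([ 179.23122493,  881.08117116, 1027.51046102]), 'attitude': array([-2.39311438,  0.01615325, -2.71930365])}
```

View pics/top0.png

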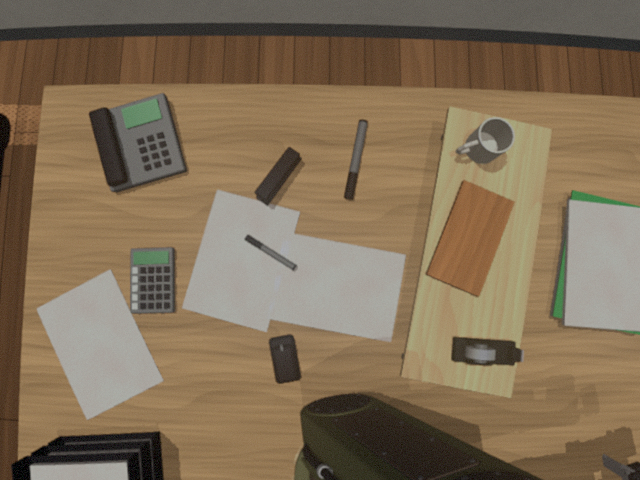

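View pics/side0.png

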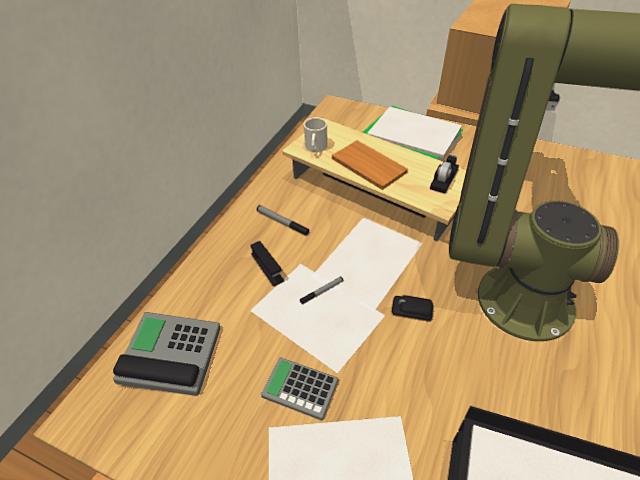

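The top view shows the tray (470,238) on the shelf, mug (490,138) at the far end, dispenser (486,351) at the near end; pens at (270,252) and (356,160), stapler (278,175), calculator (152,280). Next I measure them.

Run:
```python
from h import *
f=np.load('top0.npz'); X=f['X'];p=f['p'].astype(int)
hsv=cv2.cvtColor(f['p'],cv2.COLOR_RGB2HSV)
def rect(m,n):
    P=X[m]; r=cv2.minAreaRect(P[:,:2].astype(np.float32)); b=cv2.boxPoints(r)
    print(n,m.sum(),'c',np.round(r[0],1),'size',np.round(r[1],1),'ang',round(r[2],2),'z',np.round(np.percentile(P[:,2],[5,50,95]),1)); print(np.round(b,0).tolist())
v,u=np.mgrid[0:480,0:640]
z=X[...,2]
def box(a,b,c,d): return (u>=a)&(u<b)&(v>=c)&(v<d)
k=np.ones((3,3),np.uint8)
def big(m):
    m=cv2.morphologyEx(m.astype(np.uint8),cv2.MORPH_OPEN,k); n,l,s,_=cv2.connectedComponentsWithStats(m); i=1+np.argmax(s[1:,4]); return l==i
rect(big(box(400,560,90,400)&(z>108)&(z<127)),'shelf')
rect(big(box(420,520,170,305)&(z>129)&(z<145)),'tray')
rect(big(box(465,520,110,165)&(z>150)),'mug')
rect(big(box(440,530,325,375)&(z>130)),'disp')
g=hsv[...,2]; s=hsv[...,1]
for n,b in(('penA',(235,305,225,280)),('penB',(335,375,110,205))):
    m=box(*b)&(z>4)&(z<30); 
    m2=box(*b)&((g<125)); rect(m,n+'z'); 
    if m2.any(): rect(big(m2) if 0 else m2,n+'dark')
rect(big(box(245,310,140,210)&(z>15)),'stapler')
rect(big(box(120,185,240,320)&(z>12)),'calc')
for q in ((246,238),(295,268),(270,252),(358,122),(352,197),(485,240),(450,130),(440,330)): print(q,X[q[1],q[0]].round(1),p[q[1],q[0]])
```

```text
shelf 20931 c [ 525.8 -271.9] size [243.8 601.6] ang 79.42 z [117.3 120.1 122.9]
[[208.0, -337.0], [799.0, -447.0], [844.0, -207.0], [253.0, -97.0]]
tray 5795 c [ 547.  -245.9] size [122.8 221. ] ang 67.76 z [133.3 136.2 138.8]
[[421.0, -261.0], [626.0, -345.0], [672.0, -231.0], [468.0, -147.0]]
mug 1116 c [ 622.4 -101.3] size [ 75.2 509.1] ang 35.24 z [154.8 187.6 205.9]
[[445.0, 85.0], [739.0, -331.0], [800.0, -288.0], [506.0, 128.0]]
disp 1694 c [ 350.2 -120. ] size [445.2  73.7] ang 74.62 z [139.1 145.3 192.7]
[[256.0, -325.0], [327.0, -344.0], [445.0, 85.0], [374.0, 104.0]]
penAz 699 c [518.2 192.5] size [129.2 165.5] ang 0.83 z [ 4.1 10.8 18. ]
[[452.0, 274.0], [455.0, 109.0], [584.0, 111.0], [582.0, 276.0]]
penAdark 384 c [502.6 165.3] size [197.4  16.1] ang 58.97 z [ 6.8 15.1 18.6]
[[445.0, 85.0], [459.0, 77.0], [560.0, 246.0], [547.0, 254.0]]
penBz 845 c [753.4  -8.5] size [232.5  94.5] ang 0.81 z [ 4.7 20.7 25.2]
[[636.0, 37.0], [638.0, -57.0], [870.0, -54.0], [869.0, 40.0]]
penBdark 867 c [641.4  13.4] size [ 40.4 416.6] ang 75.57 z [ 0.3 20.6 25.2]
[[435.0, 46.0], [838.0, -58.0], [848.0, -19.0], [445.0, 85.0]]
stapler 902 c [598.5 161.4] size [324.9 111.2] ang 7.55 z [46.7 53.7 59.7]
[[430.0, 195.0], [445.0, 85.0], [767.0, 128.0], [752.0, 238.0]]
calc 2836 c [451.6 304.4] size [154.1 438.6] ang 1.47 z [15.6 20.  24. ]
[[369.0, 522.0], [380.0, 83.0], [534.0, 87.0], [523.0, 526.0]]
(246, 238) [549.1 247.2  18.8] [60 57 50]
(295, 268) [480.8 130.6   3. ] [119 113 108]
(270, 252) [516.9 189.6  18. ] [112 108 105]
(358, 122) [ 8.456e+02 -1.830e+01 -6.000e-01] [115  93  69]
(352, 197) [651.5  -2.6  18. ] [58 47 40]
(485, 240) [ 541.  -275.9  135.1] [146 105  67]
(450, 130) [ 786.3 -210.9  119.4] [165 157 118]
(440, 330) [ 350.6 -182.1  118.4] [167 146 109]
```

Run:
```python
from h import *
f=np.load('top0.npz'); X=f['X'];d=f['d'];z=X[...,2]; v,u=np.mgrid[0:480,0:640]
a=np.deg2rad(-10.58); O=np.array([525.8,-271.9]); ey=np.array([np.cos(a),np.sin(a)]); ex=np.array([np.sin(a),-np.cos(a)])
def S(P): D=P[...,:2]-O; return np.stack([D@ex,D@ey],-1)
def box(a,b,c,e): return (u>=a)&(u<b)&(v>=c)&(v<e)&(d>100)
for n,b,lo,hi in(('mug',(440,530,105,175),135,230),('disp',(440,530,325,375),128,230),('stap',(245,310,140,210),20,90),('calc',(120,185,240,320),12,40),('tray',(420,520,170,305),129,145),('penA',(235,305,225,280),9,30)):
    m=box(*b)&(z>lo)&(z<hi); P=X[m]; r=cv2.minAreaRect(P[:,:2].astype(np.float32)); s=S(P)
    print(n,np.round(r[0],1),np.round(r[1],1),round(r[2],1),'z',P[:,2].max().round(),'shelf x',s[:,0].min().round(),s[:,0].max().round(),'y',s[:,1].min().round(),s[:,1].max().round())
print('paper z',np.median(z[box(215,240,255,280)]),'desk',np.median(z[box(180,190,330,350)]))
for q in [(40,10),(60,16),(-70,16)]: print(q, (O+q[0]*ex+q[1]*ey).round(1))
```

```text
mug [ 738.4 -268.9] [ 75.5 103.8] 47.0 z 209.0 shelf x -100.0 4.0 y 181.0 258.0
disp [ 309.7 -270.7] [135.6  51.1] 86.6 z 197.0 shelf x -31.0 106.0 y -246.0 -181.0
stap [698.8 175.2] [ 35.1 140.4] 55.9 z 63.0 shelf x -513.0 -430.0 y 19.0 158.0
calc [446.6 470.4] [156.  105.5] 3.5 z 27.0 shelf x -783.0 -646.0 y -299.0 -129.0
tray [ 547.1 -245.9] [122.8 221.3] 67.8 z 142.0 shelf x -110.0 51.0 y -103.0 134.0
penA [518.7 190.8] [138.4  16.2] 58.7 z 22.0 shelf x -520.0 -388.0 y -122.0 -62.0
paper z 1.3077987541527136 desk 0.596959121548025
(40, 10) [ 528.3 -313.1]
(60, 16) [ 530.5 -333.8]
(-70, 16) [ 554.4 -206. ]
```

Request:
jog_arm --plan '[0, 0, 0.07, 0, 0, 0, 0, 0, 0.135, 0, 0, 8, 0.1, 0.047, 0.135, 0, 0, 16, 0.408, 0.193, 0.135, 0, 0, 66.8, 0.408, 0.193, 0.135, 0, 0, 66.8, 0.408, 0.193, 0.135, 0, 0, 66.8, 0.408, 0.193, 0.135, 0, 0, 66.8, 0.408, 0.193, 0.135, 0, 0, 66.8, 0.408, 0.193, 0.135, 0, 0, 66.8, 0.408, 0.193, 0.135, 0, 0, 66.8, 0.408, 0.193, 0.135, 0, 0, 66.8, 0.408, 0.193, 0.135, 0, 0, 66.8, 0.408, 0.193, 0.135, 0, 0, 66.8, 0.408, 0.193, 0.135, 0, 0, 66.8, 0.408, 0.193, 0.135, 0, 0, 66.8, 0.408, 0.193, 0.135, 0, 0, 66.8]' --claw 0.094

```text
clock: 1.7
eef_pos: [527.5, -344.4, 340.8]
eef_rot: [3.141, 0.0, 1.385]
wrist_force: [-0.2, 0.1, 0.8]
finger_gap: 93.9
finger_force: 0.0
```

Request:
jog_arm --plan '[0, 0, -0.05, 0, 0, 0, 0, 0, -0.1, 0, 0, 0, 0, 0, -0.15, 0, 0, 0, 0, 0, -0.18, 0, 0, 0, 0, 0, -0.2, 0, 0, 0, 0, 0, -0.208, 0, 0, 0, 0, 0, -0.214, 0, 0, 0, 0, 0, -0.214, 0, 0, 0, 0, 0, -0.214, 0, 0, 0]'

```text
clock: 2.6
eef_pos: [528.7, -344.0, 127.6]
eef_rot: [3.14, 0.001, 1.386]
wrist_force: [0.5, -0.4, -0.3]
finger_gap: 94.0
finger_force: 0.0
```

Run:
```python
from h import *
s=manip.read_state();print(s['eef_pos'],s['joints'],s['wrist_force'])
c,p,d=shot('wrist');save(p,'w1.png')
```

```text
[ 528.73197387 -344.0158665   127.63958625] [-6.34877810e-01  5.45344235e-01  1.36007203e+00 -9.65248152e-06
  1.23451818e+00 -4.50563155e-01] [ 0.46201015 -0.41233745 -0.31139074]
```

View pics/w1.png

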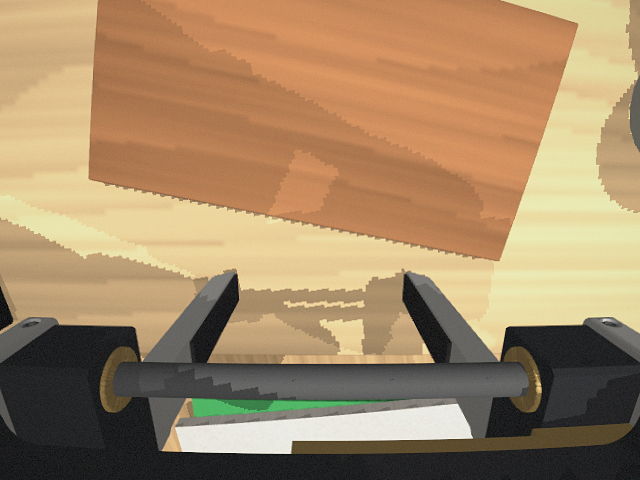

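The wrist view shows both fingertips (237,273) and (405,273) behind the tray's back edge, clear of everything. Push.

Request:
jog_arm --plan '[0.0018, 0.0098, -0.002, 0, 0, 0, 0.0037, 0.0197, -0.002, 0, 0, 0, 0.005, 0.0265, -0.002, 0, 0, 0, 0.0062, 0.0334, -0.002, 0, 0, 0, 0.0075, 0.0403, -0.002, 0, 0, 0, 0.0088, 0.0472, -0.002, 0, 0, 0, 0.0101, 0.0541, -0.002, 0, 0, 0, 0.0114, 0.061, -0.002, 0, 0, 0, 0.0127, 0.0678, -0.002, 0, 0, 0, 0.014, 0.0747, -0.002, 0, 0, 0, 0.0152, 0.0816, -0.002, 0, 0, 0, 0.0163, 0.0875, -0.002, 0, 0, 0, 0.0172, 0.0924, -0.002, 0, 0, 0, 0.018, 0.0964, -0.002, 0, 0, 0, 0.0185, 0.0993, -0.002, 0, 0, 0, 0.0188, 0.1008, -0.002, 0, 0, 0, 0.0191, 0.1022, -0.002, 0, 0, 0, 0.0191, 0.1022, -0.002, 0, 0, 0]'

```text
clock: 4.45
eef_pos: [547.6, -241.3, 124.4]
eef_rot: [-3.141, -0.0, 1.387]
wrist_force: [-0.3, -1.0, -0.0]
finger_gap: 94.4
finger_force: 0.4
```

```bash
cat >> h.py <<'E'
A=np.deg2rad(-10.58); O=np.array([525.8,-271.9]); ey=np.array([np.cos(A),np.sin(A)]); ex=np.array([np.sin(A),-np.cos(A)])
def S(P): D=np.asarray(P)[...,:2]-O; return np.stack([D@ex,D@ey],-1)
def W(x,y): return (O+x*ex+y*ey).round(1)
def tray(c,p,d,lo=129,hi=145):
    X=cloud(c,d); z=X[...,2]; s=S(X); h=cv2.cvtColor(p,cv2.COLOR_RGB2HSV)
    m=((d>100)&(z>lo)&(z<hi)&(s[...,0]>-260)&(s[...,0]<130)&(abs(s[...,1]-16)<150)&(h[...,1]>105)&(h[...,0]<20)).astype(np.uint8)
    m=cv2.morphologyEx(m,cv2.MORPH_OPEN,np.ones((3,3),np.uint8)); n,l,st,_=cv2.connectedComponentsWithStats(m); m=l==1+np.argmax(st[1:,4])
    P=s[m]; r=cv2.minAreaRect(P.astype(np.float32)); 
    print('tray shelf-frame c',np.round(r[0],1),'size',np.round(r[1],1),'ang',round(r[2],2),'x',P[:,0].min().round(1),P[:,0].max().round(1),'z',np.percentile(z[m],[5,50,95]).round(1))
    return m
E
python3 - <<'E'
from h import *
s=manip.read_state();print(s['eef_pos'],S(s['eef_pos']),s['wrist_force'])
c,p,d=shot('top');save(p,'t2.png');tray(c,p,d)
c,p,d=shot('side');tray(c,p,d)
E
```

```text
[ 547.55673694 -241.26983645  124.36309946] [-34.10415143  15.76291142] [-0.28338744 -0.95929789 -0.01011395]
tray shelf-frame c [-104.     2.9] size [122.7 220.4] ang 0.29 x -165.8 -42.9 z [133.6 136.2 138.8]
tray shelf-frame c [-106.7    3.1] size [128.1 224.1] ang 0.45 x -170.4 -41.9 z [130.2 133.1 136.1]
```

View pics/t2.png

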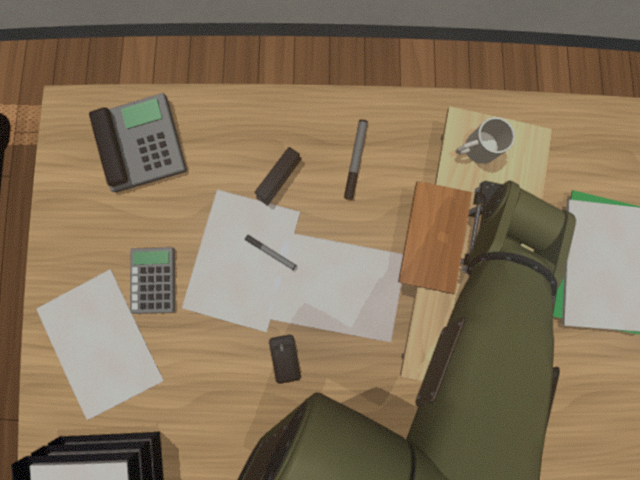

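Request:
jog_arm --plan '[-0.0022, -0.0118, 0, 0, 0, 0, -0.0022, -0.0118, 0.05, 0, 0, 0, -0.0022, -0.0118, 0.1, 0, 0, 0, -0.0022, -0.0118, 0.15, 0, 0, 0, 0, 0.03, 0.2, 0, 0, 0, 0.005, 0.08, 0.25, 0, 0, 0, 0.01, 0.12, 0.276, -8, 1.5, 0, 0.018, 0.1655, 0.276, -16, 3, 0, 0.018, 0.1655, 0.276, -19.7, 3.7, 0, 0.018, 0.1655, 0.276, -19.7, 3.7, 0, 0.018, 0.1655, 0.276, -19.7, 3.7, 0, 0.018, 0.1655, 0.276, -19.7, 3.7, 0]'

```text
clock: 5.75
eef_pos: [565.4, -77.3, 400.2]
eef_rot: [-3.14, 0.349, 1.385]
wrist_force: [0.7, 0.0, -0.7]
finger_gap: 93.8
finger_force: 0.0
```

Run:
```python
from h import *
s=manip.read_state();print(s['eef_pos'],s['eef_rot'],s['joints'])
c,p,d=shot('top');tray(c,p,d)
```

```text
[565.39911655 -77.28592176 400.15636596] [-3.14034901  0.34923627  1.38544382] [-0.03937017  0.32011382  1.09138218 -0.35255251  1.77155342  0.08242029]
tray shelf-frame c [-58.3   2.9] size [ 38.9 219.9] ang 3.72 x -84.6 -43.9 z [133.7 136.1 138.8]
```

```bash
cat > kin.py <<'E'
import numpy as np
from scipy.spatial.transform import Rotation as R
from scipy.optimize import least_squares
LIM=np.array([[-3.03,3.03],[-.79,2.21],[.23,2.52],[-1.04,4.18],[0,3.07],[-2.55,2.55]])
def fk(q,p):
    off,a,L1,L2,e,H,T=p
    Rz=R.from_euler('z',q[0]); Ry=lambda t:R.from_euler('y',t)
    B=Rz*Ry(q[1]); pos=Rz.apply([a,off,H])+B.apply([0,0,L1])
    C=B*Ry(q[2]); pos=pos+C.apply([e,0,L2])
    # forearm z = axis 4
    D=C*R.from_euler('z',q[3])*Ry(q[4]); w=pos
    E=D*R.from_euler('z',q[5]); pos=pos+E.apply([0,0,T])
    return pos,E,w
D=[([-1.41662017,.300486434,1.52161153,0,1.32069392,-.066608799],[120.401,-536.378,204.865],[-3.1404,0,.22078]),
([-.634877810,.545344235,1.36007203,0,1.23451818,-.450563155],[528.73,-344.016,127.64],[3.14,.001,1.386]),
([-.03937017,.32011382,1.09138218,-.35255251,1.77155342,.08242029],[565.399,-77.286,400.156],[-3.14035,.349236,1.38544])]
def fit(D=D,e=None):
    def res(p): return np.concatenate([fk(q,p)[0]-x for q,x,_ in D]+[[1e-3*(p[5]-p[6]-0),1e-2*p[4]]])
    return least_squares(res,[36,0,450,400,0,300,250],x_scale=100)
if __name__=='__main__':
    s=fit(); print(s.x.round(1),np.abs(s.fun).max())
    for q,x,r in D:
        p,E,w=fk(q,s.x); M=R.from_euler('xyz',r); print((E.inv()*M).as_rotvec().round(3),w.round(0))
E
python3 kin.py
```

```text
[ 36.6   0.  424.1 447.5  40.9 221.2 270.6] 0.40857426626879095
[ 0.    -0.     1.571] [ 120. -537.  475.]
[ 0.    -0.     1.571] [ 528. -344.  398.]
[0.    0.    1.571] [583.  14. 654.]
```

```bash
cat >> kin.py <<'E'
P=fit().x
TZ=R.from_euler('z',np.pi/2)
def ik(pos,Rt):
    """all solutions within the wrist branch q5>=0, both elbows irrelevant (q3>0)"""
    off,a,L1,L2,e,H,T=P
    Rt=Rt*TZ.inv(); w=np.array(pos)-Rt.apply([0,0,T]); out=[]
    rho=np.hypot(w[0],w[1])
    if rho<abs(off): return out
    for sgn in (1,-1):
        r=sgn*np.sqrt(rho**2-off**2); q1=np.arctan2(w[1],w[0])-np.arctan2(off,r)
        q1=(q1+np.pi)%(2*np.pi)-np.pi
        x,z=r-a,w[2]-H; L=np.hypot(L2,e); g=np.arctan2(e,L2); d2=x*x+z*z
        c=(d2-L1**2-L**2)/(2*L1*L)
        if abs(c)>1: continue
        for s in (1,-1):
            b=s*np.arccos(c); q2=np.arctan2(x,z)-np.arctan2(L*np.sin(b),L1+L*np.cos(b)); q3=b-g
            q2=(q2+np.pi)%(2*np.pi)-np.pi
            C=R.from_euler('z',q1)*R.from_euler('y',q2+q3); M=(C.inv()*Rt)
            m=M.as_matrix(); q5=np.arccos(np.clip(m[2,2],-1,1)); q4=np.arctan2(m[1,2],m[0,2]); q6=np.arctan2(m[2,1],-m[2,0])
            for k in(0,2*np.pi):
                out.append(np.array([q1,q2,q3,q4+k,q5,q6]))
    return out
def viol(q): return np.maximum(0,np.maximum(LIM[:,0]-q,q-LIM[:,1]))
def best(pos,Rt):
    o=ik(pos,Rt)
    return min(o,key=lambda q:viol(q).sum()) if o else None
def hor(al,roll):
    """tool z horizontal along world angle al(rad), tool y up rotated by roll about tool z"""
    z=np.array([np.cos(al),np.sin(al),0]); y=np.array([0,0,1.]); x=np.cross(y,z)
    return R.from_matrix(np.stack([x,y,z],1))*R.from_euler('z',roll)
E
python3 - <<'E'
from kin import *
from h import W
p,E,_=fk(D[2][0],P); q=best(p,E*TZ); print(q.round(3),D[2][0])
np.set_printoptions(suppress=True,linewidth=150)
for zc in(128,):
  for xy in ((-130,3),):
    pos=[*W(*xy),zc]
    for al in range(-220,61,10):
        r=[]
        for roll in (0,np.pi):
            q=best(pos,hor(np.deg2rad(al),roll)); r.append(None if q is None else (q.round(2).tolist(),viol(q).sum().round(2)))
        print(al,*r)
E
```

```text
[-0.039  0.32   1.091 -0.353  1.772  0.082] [-0.03937017, 0.32011382, 1.09138218, -0.35255251, 1.77155342, 0.08242029]
-220 ([-0.44, 1.35, 0.55, 0.67, 2.72, -2.51], np.float64(0.0)) ([-0.44, 1.35, 0.55, 0.67, 2.72, 0.63], np.float64(0.0))
-210 ([-0.39, 1.39, 0.47, 0.45, 2.82, -2.71], np.float64(0.16)) ([-0.39, 1.39, 0.47, 0.45, 2.82, 0.43], np.float64(0.0))
-200 ([-0.33, 1.42, 0.42, 0.07, 2.87, -3.07], np.float64(0.52)) ([-0.33, 1.42, 0.42, 0.07, 2.87, 0.07], np.float64(0.0))
-190 ([-0.27, 1.42, 0.42, -0.36, 2.86, 2.79], np.float64(0.24)) ([-0.27, 1.42, 0.42, -0.36, 2.86, -0.35], np.float64(0.0))
-180 ([-0.22, 1.4, 0.46, -0.66, 2.78, 2.51], np.float64(0.0)) ([-0.22, 1.4, 0.46, -0.66, 2.78, -0.63], np.float64(0.0))
-170 ([-0.16, 1.35, 0.55, -0.82, 2.67, 2.38], np.float64(0.0)) ([-0.16, 1.35, 0.55, -0.82, 2.67, -0.77], np.float64(0.0))
-160 ([-0.11, 1.3, 0.66, -0.92, 2.55, 2.31], np.float64(0.0)) ([-0.11, 1.3, 0.66, -0.92, 2.55, -0.83], np.float64(0.0))
-150 ([-0.06, 1.24, 0.78, -0.99, 2.42, 2.29], np.float64(0.0)) ([-0.06, 1.24, 0.78, -0.99, 2.42, -0.85], np.float64(0.0))
-140 ([-0.01
[... 1781 characters left out ...]
[-0.7, 0.62, 2.22, 2.25, 1.37, -2.9], np.float64(0.35)) ([-0.7, 0.62, 2.22, 2.25, 1.37, 0.24], np.float64(0.0))
20 ([-0.77, 0.65, 2.12, 2.0, 1.41, -2.81], np.float64(0.26)) ([-0.77, 0.65, 2.12, 2.0, 1.41, 0.34], np.float64(0.0))
30 ([-0.81, 0.68, 2.02, 1.79, 1.47, -2.71], np.float64(0.16)) ([-0.81, 0.68, 2.02, 1.79, 1.47, 0.43], np.float64(0.0))
40 ([-0.82, 0.73, 1.89, 1.61, 1.55, -2.63], np.float64(0.08)) ([-0.82, 0.73, 1.89, 1.61, 1.55, 0.52], np.float64(0.0))
50 ([-0.82, 0.78, 1.76, 1.47, 1.64, -2.55], np.float64(0.0)) ([-0.82, 0.78, 1.76, 1.47, 1.64, 0.59], np.float64(0.0))
60 ([-0.8, 0.84, 1.63, 1.35, 1.74, -2.49], np.float64(0.0)) ([-0.8, 0.84, 1.63, 1.35, 1.74, 0.65], np.float64(0.0))
```

Run:
```python
from kin import *
from h import W
np.set_printoptions(suppress=True,linewidth=150)
for y in (-60,-40,-20,3,30):
  for al in (-110,-120,-130,-140,-150):
    r=[]
    for x,z in((-134,128),(-170,128),(-150,300)):
        q=best([*W(x,y),z],hor(np.deg2rad(al),0)); r.append(str(q.round(2).tolist())+' %.2f'%viol(q).sum())
    print(y,al,*r)
```

```text
-60 -110 [0.15, 0.89, 1.53, -1.18, 1.89, 2.48] 0.14 [0.21, 0.91, 1.48, -1.15, 1.94, 2.47] 0.11 [0.17, 0.61, 1.51, -1.28, 2.01, 2.19] 0.24
-60 -120 [0.11, 0.94, 1.4, -1.1, 2.01, 2.45] 0.06 [0.16, 0.96, 1.36, -1.06, 2.05, 2.45] 0.02 [0.13, 0.68, 1.39, -1.22, 2.14, 2.18] 0.18
-60 -130 [0.06, 1.0, 1.28, -1.02, 2.12, 2.44] 0.00 [0.11, 1.02, 1.24, -0.98, 2.17, 2.45] 0.00 [0.09, 0.75, 1.27, -1.16, 2.26, 2.17] 0.12
-60 -140 [0.01, 1.05, 1.17, -0.93, 2.23, 2.45] 0.00 [0.06, 1.07, 1.13, -0.9, 2.28, 2.46] 0.00 [0.03, 0.81, 1.16, -1.11, 2.38, 2.18] 0.07
-60 -150 [-0.04, 1.1, 1.07, -0.85, 2.34, 2.47] 0.00 [0.01, 1.12, 1.04, -0.8, 2.38, 2.5] 0.00 [-0.02, 0.87, 1.06, -1.04, 2.5, 2.2] 0.00
-40 -110 [0.14, 0.91, 1.47, -1.2, 1.9, 2.44] 0.16 [0.19, 0.93, 1.42, -1.17, 1.94, 2.43] 0.13 [0.16, 0.64, 1.45, -1.29, 2.01, 2.16] 0.25
-40 -120 [0.1, 0.97, 1.34, -1.12, 2.02, 2.42] 0.08 [0.15, 0.99, 1.29, -1.09, 2.06, 2.41] 0.05 [0.12, 0.72, 1.33, -1.24, 2.14, 2.14] 0.20
-40 -130 [0.06, 1.03, 1.21, -1.04, 2.13, 2.4] 0.00 [0.11, 1.05, 1.17, -1.01, 2.18, 2.4] 0.00 [0.08, 0.79, 1.2, -1.19, 2.26, 2.13] 0.15
-40 -140 
[... 1598 characters left out ...]
, 2.54, 1.98] 0.18
30 -110 [0.11, 1.02, 1.24, -1.27, 1.92, 2.31] 0.23 [0.16, 1.04, 1.19, -1.24, 1.96, 2.3] 0.20 [0.13, 0.77, 1.23, -1.36, 2.0, 2.05] 0.32
30 -120 [0.07, 1.09, 1.09, -1.2, 2.05, 2.27] 0.16 [0.12, 1.11, 1.04, -1.18, 2.1, 2.26] 0.14 [0.09, 0.86, 1.08, -1.32, 2.14, 2.01] 0.28
30 -130 [0.03, 1.16, 0.93, -1.15, 2.19, 2.24] 0.11 [0.08, 1.19, 0.89, -1.13, 2.23, 2.23] 0.09 [0.05, 0.94, 0.92, -1.3, 2.28, 1.97] 0.26
30 -140 [-0.01, 1.24, 0.78, -1.1, 2.32, 2.21] 0.06 [0.03, 1.26, 0.73, -1.09, 2.37, 2.2] 0.05 [0.01, 1.03, 0.77, -1.31, 2.42, 1.92] 0.27
30 -150 [-0.06, 1.32, 0.62, -1.07, 2.47, 2.18] 0.03 [-0.01, 1.34, 0.57, -1.06, 2.51, 2.18] 0.02 [-0.04, 1.11, 0.61, -1.33, 2.56, 1.85] 0.29
```

Request:
jog_arm --plan '[0.02, 0.002, 0, 8, -1.5, 0, 0.0465, 0.0036, -0.03, 16, -3, 0, 0.0465, 0.0036, -0.06, 19.7, -3.7, 0, 0.0465, 0.0036, -0.1, 19.7, -3.7, 0, 0.0465, 0.0036, -0.1, 19.7, -3.7, 0]'

```text
clock: 6.3
eef_pos: [610.4, -74.2, 295.3]
eef_rot: [-3.133, -0.0, 1.384]
wrist_force: [0.7, 0.1, -0.8]
finger_gap: 93.9
finger_force: 0.0
```

Request:
jog_arm --plan '[0, 0, -0.02, 0, 0, -8, 0, 0, -0.05, 0, 0, -16, 0, 0, -0.09, 0, 0, -24, 0, 0, -0.13, 0, 0, -32, 0, 0, -0.155, 0, 0, -37.4, 0, 0, -0.17, 0, 0, -37.4, 0, 0, -0.176, 0, 0, -37.4, 0, 0, -0.176, 0, 0, -37.4]'

```text
clock: 7.1
eef_pos: [612.6, -72.6, 125.4]
eef_rot: [3.141, -0.001, 0.736]
wrist_force: [-0.0, 0.6, 1.0]
finger_gap: 93.9
finger_force: 0.0
```

Run:
```python
from h import *
s=manip.read_state();print(s['eef_pos'],S(s['eef_pos']),s['eef_rot'],s['joints'],s['wrist_force'])
```

```text
[612.57885317 -72.63915282 125.4458755 ] [-211.80662488   48.7176378 ] [ 3.14080860e+00 -6.05652517e-04  7.35924463e-01] [-1.77394834e-01  5.17971756e-01  1.40727817e+00  2.57500071e-07
  1.21535199e+00  6.57477177e-01] [-0.03898278  0.56530993  0.97127706]
```

Request:
jog_arm --plan '[-0.0015, -0.0079, 0, 0, 0, 0, -0.0029, -0.0157, 0, 0, 0, 0, -0.0044, -0.0236, 0, 0, 0, 0, -0.0059, -0.0315, 0, 0, 0, 0, -0.0073, -0.0393, 0, 0, 0, 0, -0.0088, -0.0472, 0, 0, 0, 0, -0.0103, -0.055, 0, 0, 0, 0, -0.0118, -0.0629, 0, 0, 0, 0, -0.0138, -0.0737, 0, 0, 0, 0, -0.0188, -0.0787, 0, 0, 0, 0, -0.0248, -0.0841, 0, 0, 0, 0, -0.0307, -0.0895, 0, 0, 0, 0, -0.0367, -0.0948, 0, 0, 0, 0, -0.0426, -0.1, 0, 0, 0, 0, -0.0455, -0.1023, 0, 0, 0, 0, -0.0455, -0.1023, 0, 0, 0, 0]'

```text
clock: 8.7
eef_pos: [566.1, -175.0, 124.5]
eef_rot: [-3.141, 0.0, 0.733]
wrist_force: [0.0, -0.6, -0.4]
finger_gap: 94.1
finger_force: 0.0
```

Run:
```python
from h import *
s=manip.read_state();print(s['eef_pos'],S(s['eef_pos']),s['wrist_force'])
for n in('top','side'):
    c,p,d=shot(n);tray(c,p,d);save(p,n+'3.png')
```

```text
[ 566.11034588 -175.00845199  124.50380521] [-102.64565455   21.83496421] [ 0.04999338 -0.55042898 -0.43613003]
tray shelf-frame c [-124.1  -84.5] size [74.5 56.1] ang 56.66 x -163.8 -105.1 z [133.2 136.2 139. ]
tray shelf-frame c [-57.7 -40.5] size [226.4 122.5] ang 54.67 x -169.6 49.6 z [130.2 133.2 136.3]
```

View pics/top3.png

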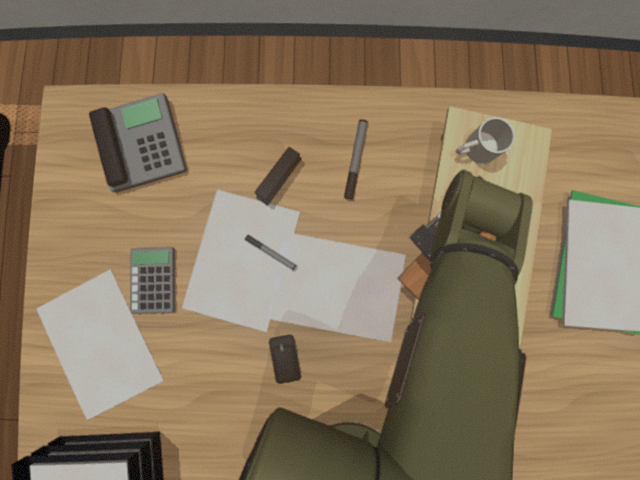

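Top view: tray now yawed under the hand (visible corner at (415,280)), everything else unmoved. Next push it along its length from its far short end.

Request:
jog_arm --plan '[0.006, 0.0055, 0, 0, 0, 0, 0.006, 0.0055, 0.04, 0, 0, 0, 0.006, 0.0055, 0.08, 0, 0, 8, 0.01, -0.03, 0.08, 0, 0, 16, 0.0245, -0.07, 0.08, 0, 0, 24, 0.0245, -0.11, 0.08, 0, 0, 32, 0.0245, -0.13, 0.08, 0, 0, 40, 0.0245, -0.13, 0.08, 0, 0, 48, 0.0245, -0.13, 0.08, 0, 0, 56, 0.0245, -0.13, 0.08, 0, 0, 64, 0.0245, -0.13, 0.08, 0, 0, 72, 0.0245, -0.13, 0.08, 0, 0, 80, 0.0245, -0.13, 0.08, 0, 0, 88, 0.0245, -0.13, 0.05, 0, 0, 90, 0.0245, -0.13, 0.02, 0, 0, 90, 0.0245, -0.13, 0.006, 0, 0, 90, 0.0245, -0.13, 0, 0, 0, 90, 0.0245, -0.13, 0, 0, 0, 90]'

```text
clock: 10.6
eef_pos: [591.4, -304.5, 124.5]
eef_rot: [-3.142, -0.0, 2.305]
wrist_force: [1.3, -0.0, -0.2]
finger_gap: 94.1
finger_force: 0.0
```

Request:
jog_arm --plan '[-0.0055, 0.0058, 0, 0, 0, 0, -0.011, 0.0116, 0, 0, 0, 0, -0.0165, 0.0174, 0, 0, 0, 0, -0.022, 0.0231, 0, 0, 0, 0, -0.0275, 0.0289, 0, 0, 0, 0, -0.033, 0.0347, 0, 0, 0, 0, -0.0385, 0.0405, 0, 0, 0, 0, -0.044, 0.0462, 0, 0, 0, 0, -0.047, 0.0495, 0, 0, 0, 0, -0.049, 0.0515, 0, 0, 0, 0, -0.049, 0.0515, 0, 0, 0, 0]'

```text
clock: 11.7
eef_pos: [541.7, -252.8, 124.3]
eef_rot: [-3.141, -0.001, 2.305]
wrist_force: [0.6, 0.6, 0.2]
finger_gap: 94.0
finger_force: 0.0
```

Run:
```python
from h import *
s=manip.read_state();print(s['eef_pos'],S(s['eef_pos']),s['eef_rot'],s['wrist_force'])
for n in('top','side'):
    c,p,d=shot(n);tray(c,p,d)
```

```text
[ 541.74797513 -252.78850553  124.29974481] [-21.714769    12.16782391] [-3.14144195e+00 -8.02554582e-04  2.30483594e+00] [0.55008634 0.61693963 0.20084962]
tray shelf-frame c [-92.4 -80.1] size [214.9 122.2] ang 53.69 x -201.9 -8.7 z [133.6 136.2 138.8]
tray shelf-frame c [-96.7 -81.3] size [219.7 123.3] ang 52.24 x -208.5 7.6 z [130.1 133.1 136.3]
```

Request:
jog_arm --plan '[0.004, -0.0045, 0, 0, 0, 0, 0.004, -0.0045, 0.04, 0, 0, 0, 0.004, -0.0045, 0.08, 0, 0, -8, -0.02, 0, 0.08, 0, 0, -16, -0.06, 0.01, 0.08, 0, 0, -24, -0.1, 0.019, 0.08, 0, 0, -32, -0.132, 0.019, 0.08, 0, 0, -40, -0.132, 0.019, 0.08, 0, 0, -48, -0.132, 0.019, 0.08, 0, 0, -56, -0.132, 0.019, 0.08, 0, 0, -64, -0.132, 0.019, 0.08, 0, 0, -72, -0.132, 0.019, 0.08, 0, 0, -80, -0.132, 0.019, 0.08, 0, 0, -88, -0.132, 0.019, 0.05, 0, 0, -90, -0.132, 0.019, 0.02, 0, 0, -90, -0.132, 0.019, 0.006, 0, 0, -90, -0.132, 0.019, 0, 0, 0, -90, -0.132, 0.019, 0, 0, 0, -90]'

```text
clock: 13.6
eef_pos: [410.1, -234.3, 124.1]
eef_rot: [-3.141, 0.0, 0.734]
wrist_force: [-0.0, -0.2, -0.1]
finger_gap: 93.8
finger_force: 0.0
```

Request:
jog_arm --plan '[0.005, 0.0045, 0, 0, 0, 0, 0.01, 0.009, 0, 0, 0, 0, 0.0145, 0.013, 0, 0, 0, 0, 0.0185, 0.0167, 0, 0, 0, 0, 0.0215, 0.0194, 0, 0, 0, 0, 0.0235, 0.0212, 0, 0, 0, 0, 0.0245, 0.0221, 0, 0, 0, 0, 0.0245, 0.0221, 0, 0, 0, 0]'

```text
clock: 14.4
eef_pos: [434.7, -211.9, 124.4]
eef_rot: [-3.141, -0.0, 0.734]
wrist_force: [0.1, -0.0, -0.4]
finger_gap: 94.1
finger_force: 0.0
```

Run:
```python
from h import *
s=manip.read_state();print(s['eef_pos'],S(s['eef_pos']),s['eef_rot'],s['wrist_force'])
for n in('top','side'):
    c,p,d=shot(n);tray(c,p,d)
```

```text
[ 434.65915745 -211.85455937  124.37371116] [ -42.29042933 -100.61623978] [-3.14142724e+00 -2.62853129e-04  7.33993392e-01] [ 0.05929616 -0.03796892 -0.42057591]
tray shelf-frame c [-109.1  -72.8] size [219.7 121.9] ang 52.9 x -220.0 -2.5 z [133.7 136.3 139. ]
tray shelf-frame c [-111.5  -73.3] size [224.4 124.8] ang 52.35 x -224.7 -0.3 z [130.1 133.2 136.4]
```

```bash
cat >> kin.py <<'E'
def tl(al,beta,roll):
    """tool tilted beta deg from down toward world angle al deg, then roll deg about tool z (roll=0: tool y vertical up at beta=90)"""
    a=np.deg2rad(al); ax=np.array([np.sin(a),-np.cos(a),0])
    return R.from_rotvec(np.deg2rad(beta-90)*ax)*hor(a,np.deg2rad(roll))
E
python3 - <<'E'
from kin import *
from h import W
np.set_printoptions(suppress=True,linewidth=150)
down=R.from_euler('xyz',[np.pi,0,np.deg2rad(42)])
al=-138
q=best([434.7,-211.9,124.4],down);print('now',q.round(2))
for roll in(0,180):
  print('roll',roll,'rel rotvec deg to beta60/90',np.rad2deg((tl(al,60,roll)*down.inv()).as_rotvec()).round(1),np.rad2deg((tl(al,90,roll)*down.inv()).as_rotvec()).round(1))
  for b,z,k in((0,350,-12),(30,350,-12),(50,300,-12),(60,300,-12),(60,250,-12),(70,250,-12),(75,200,-12),(80,180,-12),(85,150,-12),(90,128,-12),(90,128,26),(90,150,26),(75,180,10),(60,230,-40),(45,300,-60),(30,300,-60),(0,300,-60)):
    p=np.array([518,-112.])+k*np.array([-.743,-.669]); q=best([*p,z],tl(al,b,roll)); print(b,z,k,q.round(2),viol(q).sum().round(2))
E
```

```text
now [-0.53  0.24  1.8  -0.    1.1   0.31]
roll 0 rel rotvec deg to beta60/90 [-66.    3.5 -80.9] [-97.8   5.1 -69.3]
0 350 -12 [-0.26  0.21  1.31  0.    1.63  2.15] 0.0
30 350 -12 [-0.08  0.43  1.1  -0.4   1.96  2.24] 0.0
50 300 -12 [-0.    0.61  1.09 -0.63  2.08  2.28] 0.0
60 300 -12 [ 0.02  0.68  1.06 -0.75  2.17  2.25] 0.0
60 250 -12 [ 0.02  0.72  1.11 -0.71  2.1   2.32] 0.0
70 250 -12 [ 0.04  0.8   1.08 -0.83  2.2   2.29] 0.0
75 200 -12 [ 0.05  0.89  1.09 -0.85  2.19  2.35] 0.0
80 180 -12 [ 0.05  0.96  1.08 -0.89  2.22  2.36] 0.0
85 150 -12 [ 0.05  1.04  1.06 -0.93  2.24  2.38] 0.0
90 128 -12 [ 0.06  1.11  1.04 -0.97  2.28  2.38] 0.0
90 128 26 [ 0.02  1.05  1.17 -0.96  2.22  2.43] 0.0
90 150 26 [ 0.02  1.02  1.18 -0.98  2.23  2.4 ] 0.0
75 180 10 [ 0.03  0.88  1.17 -0.83  2.14  2.39] 0.0
60 230 -40 [ 0.05  0.79  1.04 -0.7   2.12  2.34] 0.0
45 300 -60 [ 0.03  0.66  0.96 -0.56  2.1   2.3 ] 0.0
30 300 -60 [-0.03  0.53  1.06 -0.38  1.92  2.32] 0.0
0 300 -60 [-0.19  0.29  1.32  0.    1.53  2.22] 0.0
roll 180 rel rotvec deg to beta60/90 [ 3.5 66.  80.9] [ 5.1 97.8 69.3]
0 350 -12 [-0.26
[... 179 characters left out ...]
2.17 -0.89] 0.0
60 250 -12 [ 0.02  0.72  1.11 -0.71  2.1  -0.82] 0.0
70 250 -12 [ 0.04  0.8   1.08 -0.83  2.2  -0.85] 0.0
75 200 -12 [ 0.05  0.89  1.09 -0.85  2.19 -0.79] 0.0
80 180 -12 [ 0.05  0.96  1.08 -0.89  2.22 -0.78] 0.0
85 150 -12 [ 0.05  1.04  1.06 -0.93  2.24 -0.76] 0.0
90 128 -12 [ 0.06  1.11  1.04 -0.97  2.28 -0.76] 0.0
90 128 26 [ 0.02  1.05  1.17 -0.96  2.22 -0.71] 0.0
90 150 26 [ 0.02  1.02  1.18 -0.98  2.23 -0.74] 0.0
75 180 10 [ 0.03  0.88  1.17 -0.83  2.14 -0.75] 0.0
60 230 -40 [ 0.05  0.79  1.04 -0.7   2.12 -0.8 ] 0.0
45 300 -60 [ 0.03  0.66  0.96 -0.56  2.1  -0.85] 0.0
30 300 -60 [-0.03  0.53  1.06 -0.38  1.92 -0.82] 0.0
0 300 -60 [-0.19  0.29  1.32  0.    1.53 -0.92] 0.0
```

Request:
jog_arm --plan '[-0.006, -0.0054, 0, 0, 0, 0, -0.006, -0.0054, 0.05, 0, 0, 8, -0.006, -0.0054, 0.1, 0, 0, 16, 0.01, 0.01, 0.14, 0, 0, 24, 0.03, 0.03, 0.176, 0, 0, 32, 0.06, 0.06, 0.176, 0, 0, 40, 0.0926, 0.108, 0.176, 0, 0, 48, 0.0926, 0.108, 0.176, 0, 0, 56, 0.0926, 0.108, 0.176, 0, 0, 64, 0.0926, 0.108, 0.176, 0, 0, 72, 0.0926, 0.108, 0.176, 0, 0, 80, 0.0926, 0.108, 0.176, 0, 0, 88, 0.0926, 0.108, 0.176, 0, 0, 90]'

```text
clock: 15.8
eef_pos: [526.8, -104.5, 300.3]
eef_rot: [-3.142, -0.0, 2.31]
wrist_force: [-0.0, -0.1, -0.4]
finger_gap: 93.8
finger_force: 0.0
```

Request:
jog_arm --plan '[0, 0, 0, -5.4, 5.9, 0, 0, 0, 0, -10.7, 11.9, 0, 0, 0, 0, -16, 17.8, 0, 0, 0, 0, -21.4, 23.8, 0, 0, 0, 0, -26.8, 29.7, 0, 0, 0, 0, -32.1, 35.7, 0, 0, 0, -0.02, -37.5, 41.6, 0, 0, 0, -0.04, -40.1, 44.6, 0, 0, 0, -0.06, -43.5, 48.3, 0, 0, 0, -0.085, -47, 52.2, 0, 0, 0, -0.11, -50.2, 55.8, 0, 0, 0, -0.13, -53.5, 59.4, 0, 0, 0, -0.15, -57, 63.3, 0, 0, 0, -0.165, -60.2, 66.9, 0, 0, 0, -0.171, -60.2, 66.9, 0, 0, 0, -0.172, -60.2, 66.9, 0]'

```text
clock: 17.4
eef_pos: [527.0, -104.4, 127.7]
eef_rot: [-1.572, -0.002, 2.303]
wrist_force: [-0.1, 0.3, 0.1]
finger_gap: 94.1
finger_force: 0.0
```

Run:
```python
from h import *
from kin import *
s=manip.read_state();print(s['eef_pos'],S(s['eef_pos']),s['joints'].round(3),s['wrist_force'])
m=R.from_euler('xyz',s['eef_rot']).as_matrix(); print(m.round(3)); print('pred',best(s['eef_pos'],R.from_matrix(m)).round(3))
c,p,d=shot('side');save(p,'s4.png');tray(c,p,d)
c,p,d=shot('top');tray(c,p,d)
```

```text
[ 527.00225032 -104.42232421  127.74238197] [-164.85121468  -29.5684682 ] [ 0.055  1.113  1.042 -0.969  2.278 -0.761] [-0.06442392  0.34487702  0.10594714]
[[-0.668 -0.001 -0.744]
 [ 0.744  0.003 -0.668]
 [ 0.002 -1.    -0.001]]
pred [ 0.055  1.113  1.042 -0.969  2.278 -0.761]Traceback (most recent call last):
  File "<stdin>", line 5, in <module>
  File "h.py", line 22, in tray
    m=cv2.morphologyEx(m,cv2.MORPH_OPEN,np.ones((3,3),np.uint8)); n,l,st,_=cv2.connectedComponentsWithStats(m); m=l==1+np.argmax(st[1:,4])
                                                                                                                       ~~~~~~~~~^^^^^^^^^^
    return _wrapfunc(a, 'argmax', axis=axis, out=out, **kwds)
    return bound(*args, **kwds)
ValueError: attempt to get argmax of an empty sequence
```

View pics/s4.png

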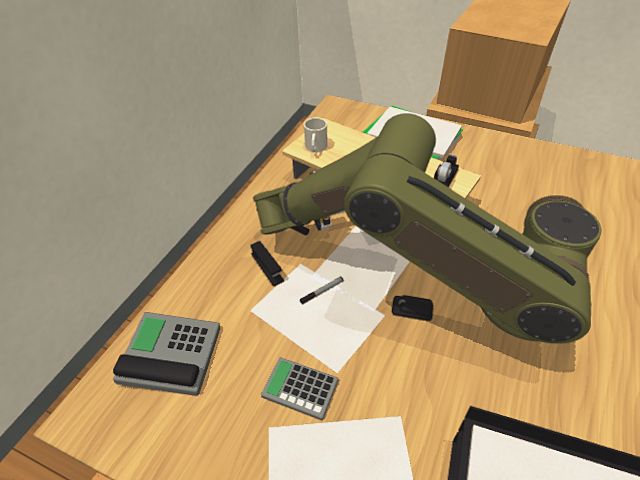

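Side view: hand is level in front of the shelf, stapler (265,262) and pen (322,290) clear; the tray is hidden behind the forearm, so I check with the wrist camera.

Run:
```python
from h import *
c,p,d=shot('wrist');save(p,'w5.png')
X=cloud(c,d);h=cv2.cvtColor(p,cv2.COLOR_RGB2HSV)
al=np.array([-.743,-.669]);u=np.array([.669,-.743]);T=np.array([527.,-104.4])
a=(X[...,:2]-T)@al;b=(X[...,:2]-T)@u;z=X[...,2]
m=(d>50)&(h[...,0]<20)&(h[...,1]>105)&(z>115)&(z<141)&(abs(b)<200)&(a<200)&(a>-20)
print(m.sum(),np.percentile(z[m],[2,25,50,75,98]).round(1))
for lo in range(-120,121,20):
    k=m&(b>lo)&(b<lo+20)
    if k.sum()>30: print(lo,k.sum(),np.percentile(a[k],[1,99]).round(1),np.percentile(z[k],[2,50,98]).round(1))
```

```text
8186 [120.6 124.2 128.  132.  135.6]
-120 563 [ 9.8 12.9] [120.8 128.1 135.4]
-100 1127 [ 9.7 12.9] [120.7 128.1 135.5]
-80 1085 [ 9.8 12.8] [120.4 128.  135.7]
-60 988 [ 9.8 12.8] [120.6 128.  135.8]
-40 906 [ 9.7 12.8] [120.5 128.  135.5]
-20 833 [ 9.7 12.9] [120.7 127.9 135.6]
0 784 [ 9.8 12.5] [120.6 127.9 135.8]
20 710 [ 9.9 12.7] [120.4 127.9 135.4]
40 616 [10.  12.6] [120.8 127.8 135.5]
80 335 [10.1 12.7] [120.9 128.4 135.9]
100 239 [10.  12.9] [120.8 127.7 136. ]
```

View pics/w5.png

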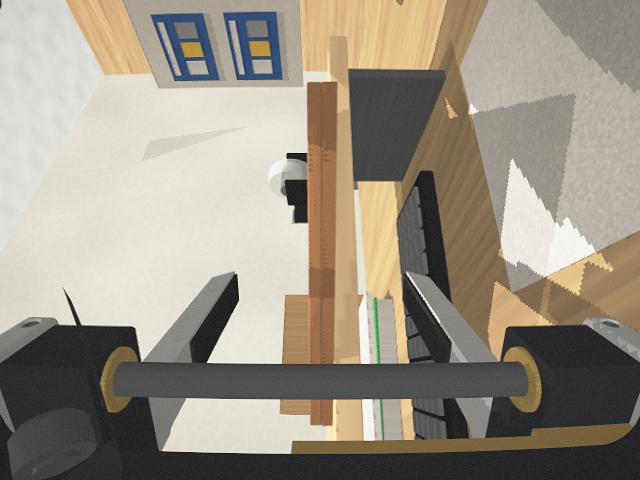

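Tray edge (column ~322) sits centred between the fingers, 11 mm ahead. Advance 37 mm and close.

Request:
jog_arm --plan '[-0.008, -0.0072, 0, 0, 0, 0, -0.016, -0.0144, 0, 0, 0, 0, -0.023, -0.0207, 0, 0, 0, 0, -0.0275, -0.0247, 0, 0, 0, 0, -0.0275, -0.0247, 0, 0, 0, 0]' --claw 0.094

```text
clock: 18.0
eef_pos: [499.5, -129.2, 129.2]
eef_rot: [-1.572, -0.001, 2.303]
wrist_force: [-0.2, -0.1, -0.0]
finger_gap: 94.1
finger_force: 0.0
```

Request:
jog_arm --plan '[0, 0, 0, 0, 0, 0, 0, 0, 0, 0, 0, 0, 0, 0, 0, 0, 0, 0, 0, 0, 0, 0, 0, 0, 0, 0, 0, 0, 0, 0, 0, 0, 0, 0, 0, 0, 0, 0, 0, 0, 0, 0, 0, 0, 0, 0, 0, 0]' --claw 0.008 --force 55

```text
clock: 18.8
eef_pos: [499.7, -128.7, 128.4]
eef_rot: [-1.571, -0.001, 2.304]
wrist_force: [-0.1, -0.1, 0.1]
finger_gap: 33.1
finger_force: 0.0
```

Request:
jog_arm --plan '[0, 0, 0, 0, 0, 0, 0, 0, 0, 0, 0, 0, 0, 0, 0, 0, 0, 0, 0, 0, 0, 0, 0, 0, 0, 0, 0, 0, 0, 0]'

```text
clock: 19.3
eef_pos: [499.6, -128.8, 128.3]
eef_rot: [-1.571, -0.001, 2.304]
wrist_force: [0.1, -0.2, -2.5]
finger_gap: 15.5
finger_force: 55.0
```

Request:
jog_arm --plan '[0, 0, 0.012, 0, 0, 0, 0, 0, 0.03, 0, 0, 0, 0.01, 0.009, 0.06, 0, 0, 0, 0.025, 0.022, 0.09, 3.3, -3.7, 0, 0.04, 0.036, 0.115, 8, -8.9, 0, 0.055, 0.05, 0.14, 12.7, -14.1, 0, 0.07, 0.063, 0.16, 17.4, -19.3, 0, 0.0788, 0.0709, 0.172, 22.1, -24.5, 0, 0.0788, 0.0709, 0.172, 26.8, -29.7, 0, 0.0788, 0.0709, 0.172, 30.1, -33.4, 0, 0.0788, 0.0709, 0.172, 30.1, -33.4, 0]'

```text
clock: 20.4
eef_pos: [577.9, -58.5, 304.5]
eef_rot: [-2.361, 0.002, 2.304]
wrist_force: [-0.6, -0.2, -2.3]
finger_gap: 15.7
finger_force: 55.0
```

Request:
jog_arm --plan '[0, 0, 0, -4.2, -3.8, -5.7, 0, 0, 0, -8.4, -7.6, -11.3, 0, 0, 0, -12.6, -11.4, -17, 0, 0, 0, -16.8, -15.1, -22.6, 0, 0, 0, -21, -18.9, -28.3, 0, 0, 0, -25.2, -22.7, -33.9, 0, 0, 0, -29.4, -26.5, -39.6, 0, 0, 0, -33.6, -30.3, -45.2, 0, 0, 0, -37.8, -34.1, -50.9, 0, 0, 0, -42, -37.8, -56.6, 0, 0, 0, -47.3, -42.6, -63.6, 0, 0, 0, -47.3, -42.6, -63.6]'

```text
clock: 21.6
eef_pos: [578.1, -57.8, 300.5]
eef_rot: [3.141, 0.789, 0.732]
wrist_force: [0.0, -0.3, -2.9]
finger_gap: 15.4
finger_force: 55.0
```

Run:
```python
from h import *
from kin import *
s=manip.read_state();print(s['eef_pos'],s['joints'].round(3),s['wrist_force'],s['moment'],s['finger_gap'],s['finger_force'])
```

```text
[578.14595534 -57.82696473 300.48686128] [ 0.047  0.711  0.883 -0.56   2.132  0.726] [ 0.01180466 -0.31979635 -2.88129445] [ 0.52877294 -0.69438962 -0.03729067] 15.401135208463861 54.999797344207764
```

Request:
jog_arm --plan '[0, 0, 0, -4.2, -3.8, -5.7, 0, 0, 0, -8.4, -7.6, -11.3, 0, 0, 0, -12.6, -11.4, -17, 0, 0, 0, -16.8, -15.1, -22.6, 0, 0, 0, -21, -18.9, -28.3, 0, 0, 0, -25.2, -22.7, -33.9, 0, 0, 0, -29.4, -26.5, -39.6, 0, 0, 0, -33.6, -30.3, -45.2, 0, 0, 0, -37.8, -34.1, -50.9, 0, 0, 0, -42, -37.8, -56.6, 0, 0, 0, -47.3, -42.6, -63.6, 0, 0, 0, -47.3, -42.6, -63.6]'

```text
clock: 22.8
eef_pos: [578.3, -57.8, 300.5]
eef_rot: [2.354, 0.001, -0.836]
wrist_force: [-0.1, -0.1, -2.6]
finger_gap: 16.0
finger_force: 55.0
```

Run:
```python
from h import *
from kin import *
s=manip.read_state();print(s['eef_pos'],s['joints'].round(3),s['wrist_force'],s['finger_gap'])
M=R.from_euler('xyz',s['eef_rot']).as_matrix(); print(M.round(3))
for n in ('top','side','wrist'):
    c,p,d=shot(n); save(p,n+'6.png')
    X=cloud(c,d);h=cv2.cvtColor(p,cv2.COLOR_RGB2HSV); L=(X-s['eef_pos'])@M
    m=(d>50)&(h[...,0]<20)&(h[...,1]>105)&(abs(L[...,0])<140)&(abs(L[...,1])<40)&(L[...,2]>-40)&(L[...,2]<130)
    if m.sum()>200:
        P=L[m]; r=cv2.minAreaRect(P[:,[0,2]].astype(np.float32)); C=P.mean(0); w,v=np.linalg.eigh(np.cov((P-C).T))
        print(n,m.sum(),np.round(r[0],1),np.round(r[1],1),round(r[2],1),'y',np.percentile(P[:,1],[2,50,98]).round(1),'normal',v[:,0].round(3))
```

```text
[578.26345766 -57.79848406 300.47548853] [ 0.047  0.711  0.883 -0.559  2.131  2.294] [-0.13315712 -0.07890342 -2.57479244] 15.97599003114001
[[ 0.671 -0.523 -0.526]
 [-0.742 -0.474 -0.475]
 [-0.001  0.709 -0.705]]
top 3682 [28.8 33.8] [160.2 122.5] 0.0 y [-1.6  7.3  9.9] normal [-0.003 -1.     0.004]
side 1014 [-3.1 32.9] [127.  226.1] 89.1 y [-10.2   2.5   5.7] normal [ 0.017 -0.999  0.027]
wrist 11279 [ 12.5 -29. ] [194.9  12.1] 0.2 y [-7.6 -0.   7.6] normal [-0.002  0.006  1.   ]
```

View pics/top6.png

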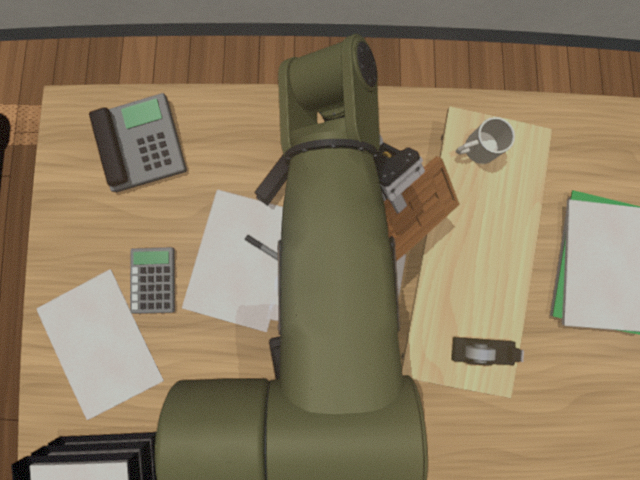

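Top view shows the tray turned groove-up in the gripper (420,205), no slip. Return it level to the shelf.

Request:
jog_arm --plan '[0, 0, 0, -3.3, 3.7, 0, 0, 0, 0, -8, 8.9, 0, -0.009, -0.008, -0.012, -12.7, 14.1, 0, -0.024, -0.021, -0.032, -17.4, 19.3, 0, -0.039, -0.035, -0.057, -22.1, 24.5, 0, -0.054, -0.049, -0.082, -26.8, 29.7, 0, -0.069, -0.062, -0.112, -30.1, 33.4, 0, -0.0788, -0.0709, -0.14, -30.1, 33.4, 0, -0.0788, -0.0709, -0.155, -30.1, 33.4, 0, -0.0788, -0.0709, -0.163, -30.1, 33.4, 0, -0.0788, -0.0709, -0.168, -30.1, 33.4, 0, -0.0788, -0.0709, -0.17, -30.1, 33.4, 0, -0.0788, -0.0709, -0.17, -30.1, 33.4, 0, -0.0788, -0.0709, -0.17, -30.1, 33.4, 0]'

```text
clock: 24.35
eef_pos: [500.0, -128.6, 131.2]
eef_rot: [1.572, 0.001, -0.837]
wrist_force: [0.7, -0.5, -3.1]
finger_gap: 15.7
finger_force: 55.0
```

Run:
```python
from h import *
from kin import *
s=manip.read_state();print(s['eef_pos'],s['joints'].round(3),s['wrist_force'],s['finger_gap'])
M=R.from_euler('xyz',s['eef_rot']).as_matrix(); print(M.round(3))
```

```text
[ 500.01484657 -128.56529828  131.20039698] [ 0.023  1.05   1.162 -0.962  2.222  2.423] [ 0.69736712 -0.47596161 -3.10611245] 15.703951109485429
[[ 0.67  -0.001 -0.742]
 [-0.742 -0.002 -0.67 ]
 [-0.001  1.    -0.002]]
```

Request:
jog_arm --plan '[0, 0, -0.001, 0, 0, 0, 0, 0, -0.0015, 0, 0, 0, 0, 0, -0.002, 0, 0, 0, 0, 0, -0.002, 0, 0, 0, 0, 0, -0.002, 0, 0, 0]'

```text
clock: 24.85
eef_pos: [499.6, -128.7, 128.4]
eef_rot: [1.571, 0.002, -0.837]
wrist_force: [0.3, -0.9, -3.2]
finger_gap: 15.4
finger_force: 55.0
```

Request:
jog_arm --plan '[0, 0, -0.0005, 0, 0, 0, 0, 0, -0.001, 0, 0, 0, 0, 0, -0.001, 0, 0, 0]'

```text
clock: 25.15
eef_pos: [499.7, -128.7, 128.0]
eef_rot: [1.571, 0.001, -0.837]
wrist_force: [-1.9, -1.1, 5.2]
finger_gap: 15.3
finger_force: 55.0
```

Request:
jog_arm --plan '[0, 0, 0.0005, 0, 0, 0, 0, 0, 0.0005, 0, 0, 0, 0, 0, 0.0005, 0, 0, 0]' --force 5

```text
clock: 25.45
eef_pos: [499.7, -128.7, 128.1]
eef_rot: [1.571, 0.002, -0.837]
wrist_force: [0.5, 0.2, 2.2]
finger_gap: 15.8
finger_force: 5.0
```

Request:
jog_arm --plan '[0, 0, 0, 0, 0, 0, 0, 0, 0, 0, 0, 0, 0, 0, 0, 0, 0, 0, 0, 0, 0, 0, 0, 0, 0.002, 0.002, 0, 0, 0, 0, 0.008, 0.0072, 0, 0, 0, 0, 0.018, 0.016, 0, 0, 0, 0, 0.03, 0.027, 0, 0, 0, 0, 0.038, 0.034, 0, 0, 0, 0, 0.038, 0.034, 0, 0, 0, 0]' --claw 0.06

```text
clock: 26.45
eef_pos: [538.4, -93.7, 127.7]
eef_rot: [1.572, 0.001, -0.836]
wrist_force: [0.0, -0.7, -0.4]
finger_gap: 60.1
finger_force: 0.0
```

Run:
```python
from h import *
s=manip.read_state();print(s['eef_pos'],s['wrist_force'],s['finger_gap'])
c,p,d=shot('wrist')
X=cloud(c,d);h=cv2.cvtColor(p,cv2.COLOR_RGB2HSV)
al=np.array([-.743,-.669]);u=np.array([.669,-.743]);T=s['eef_pos'][:2]
a=(X[...,:2]-T)@al;b=(X[...,:2]-T)@u;z=X[...,2]
m=(d>50)&(h[...,0]<20)&(h[...,1]>105)&(z>112)&(z<145)&(abs(b)<200)&(a<150)&(a>-20)
for lo in range(-120,121,40):
    k=m&(b>lo)&(b<lo+40)
    if k.sum()>30: print(lo,k.sum(),np.percentile(a[k],[1,99]).round(1),np.percentile(z[k],[2,50,98]).round(1))
```

```text
[538.41760461 -93.6893069  127.69443404] [ 0.03057862 -0.71353581 -0.44804927] 60.146321739335974
-120 209 [25.3 28.2] [120.4 128.5 135.8]
-80 829 [25.3 28.2] [120.8 128.4 135.3]
-40 1332 [25.4 28.3] [120.5 128.3 135.8]
0 1559 [25.4 49.2] [120.6 128.3 135.8]
40 1757 [25.3 28.8] [120.4 128.2 135.5]
80 1458 [25.2 28.6] [120.6 128.1 135.5]
```

Request:
jog_arm --plan '[0.005, 0.005, 0.02, 5.5, -6.1, 0, 0, 0, 0.045, 11, -12.2, 0, 0, 0, 0.07, 16.5, -18.3, 0, 0, 0, 0.095, 22, -24.4, 0, 0, 0, 0.12, 27.5, -30.5, 0, 0, 0, 0.14, 33, -36.6, 0, 0, 0, 0.14, 38.5, -42.8, 0, 0, 0, 0.14, 44, -48.9, 0, 0, 0, 0.14, 49.5, -55, 0, 0, 0, 0.14, 55, -61.1, 0, -0.03, 0.005, 0.14, 60.2, -66.9, 0, -0.06, 0.01, 0.14, 60.2, -66.9, 0, -0.06, 0.01, 0.14, 60.2, -66.9, 0]' --claw 0.094 --force 20

```text
clock: 27.8
eef_pos: [474.9, -85.0, 268.8]
eef_rot: [-3.14, -0.002, -0.839]
wrist_force: [-0.1, -0.5, 0.2]
finger_gap: 93.8
finger_force: 0.0
```

Run:
```python
from h import *
s=manip.read_state();print(s['eef_pos'],s['eef_rot'],s['joints'].round(2))
c,p,d=shot('top');save(p,'t7.png');tray(c,p,d,126,142)
c,p,d=shot('side');tray(c,p,d,120,142)
```

```text
[474.88441225 -85.00078382 268.76304687] [-3.14026770e+00 -2.00299785e-03 -8.38518680e-01] [-0.25  0.1   1.61 -0.    1.43  2.16]
tray shelf-frame c [-190.1 -100.7] size [63.8 58.1] ang 87.91 x -219.9 -160.6 z [127.9 136.  139.1]
tray shelf-frame c [-108.1  -74.2] size [225.1 132.9] ang 52.89 x -226.9 0.4 z [122.9 131.7 135.9]
```

Request:
jog_arm --plan '[-0.04, 0.014, 0, 0, 0, 0, -0.08, 0.028, 0, 0, 0, 0, -0.0947, 0.033, -0.03, 0, 0, 0, -0.0947, 0.033, -0.07, 0, 0, 0, -0.0947, 0.033, -0.11, 0, 0, 0, -0.0947, 0.033, -0.133, 0, 0, 0, -0.0947, 0.033, -0.1435, 0, 0, 0, -0.0947, 0.033, -0.1435, 0, 0, 0, -0.0947, 0.033, -0.1435, 0, 0, 0]'

```text
clock: 28.8
eef_pos: [383.8, -51.8, 125.3]
eef_rot: [-3.141, -0.002, -0.836]
wrist_force: [-1.0, -1.2, -0.5]
finger_gap: 93.7
finger_force: 0.0
```

Run:
```python
from h import *
s=manip.read_state();print(s['eef_pos'],S(s['eef_pos']),s['eef_rot'],s['joints'].round(2),s['wrist_force'])
```

```text
[383.76321325 -51.84848618 125.32816737] [-190.23140511 -180.02535943] [-3.14068194e+00 -1.82523557e-03 -8.36137634e-01] [-0.23  0.03  2.04 -0.    1.07  2.18] [-1.0218041  -1.22248226 -0.52389984]
```

Request:
jog_arm --plan '[0.0067, -0.0074, 0, 0, 0, 0, 0.0114, -0.0127, 0, 0, 0, 0, 0.0168, -0.0186, 0, 0, 0, 0, 0.0221, -0.0246, 0, 0, 0, 0, 0.0275, -0.0305, 0, 0, 0, 0, 0.0328, -0.0365, 0, 0, 0, 0, 0.0382, -0.0424, 0, 0, 0, 0, 0.0435, -0.0484, 0, 0, 0, 0, 0.0489, -0.0543, 0, 0, 0, 0, 0.0542, -0.0602, 0, 0, 0, 0, 0.0596, -0.0662, 0, 0, 0, 0, 0.065, -0.0721, 0, 0, 0, 0, 0.07, -0.0777, 0, 0, 0, 0, 0.0735, -0.0816, 0, 0, 0, 0, 0.0749, -0.0832, 0, 0, 0, 0, 0.0749, -0.0832, 0, 0, 0, 0]'

```text
clock: 30.4
eef_pos: [458.0, -135.2, 124.4]
eef_rot: [-3.141, -0.001, -0.836]
wrist_force: [-0.5, -0.1, -0.1]
finger_gap: 94.0
finger_force: 0.0
```

Run:
```python
from h import *
s=manip.read_state();print(s['eef_pos'],S(s['eef_pos']),s['eef_rot'],s['wrist_force'])
c,p,d=shot('top');tray(c,p,d,126,142)
c,p,d=shot('side');tray(c,p,d,120,142)
```

```text
[ 458.01606715 -135.17345696  124.39486748] [-121.95643555  -91.73569072] [-3.14119034e+00 -1.36278352e-03 -8.36450971e-01] [-0.51245796 -0.09150535 -0.11307731]
tray shelf-frame c [-34.9  23.8] size [169.4 120.6] ang 52.14 x -127.8 59.9 z [127.1 135.  138.3]
tray shelf-frame c [-76.8  52. ] size [246.3 103.6] ang 24.46 x -167.7 53.4 z [123.2 132.  136.2]
```

Request:
jog_arm --plan '[-0.0054, 0.0059, 0, 0, 0, 0, -0.0054, 0.0059, 0.04, 0, 0, 0, -0.0054, 0.0059, 0.08, 0, 0, 8, 0.02, 0.02, 0.08, 0, 0, 16, 0.06, 0.0462, 0.08, 0, 0, 24, 0.1, 0.0462, 0.08, 0, 0, 32, 0.1227, 0.0462, 0.08, 0, 0, 40, 0.1227, 0.0462, 0.08, 0, 0, 48, 0.1227, 0.0462, 0.08, 0, 0, 56, 0.1227, 0.0462, 0.08, 0, 0, 64, 0.1227, 0.0462, 0.08, 0, 0, 72, 0.1227, 0.0462, 0.08, 0, 0, 80, 0.1227, 0.0462, 0.08, 0, 0, 88, 0.1227, 0.0462, 0.08, 0, 0, 96, 0.1227, 0.0462, 0.08, 0, 0, 104, 0.1227, 0.0462, 0.08, 0, 0, 112, 0.1227, 0.0462, 0.08, 0, 0, 120, 0.1227, 0.0462, 0.08, 0, 0, 127.4, 0.1227, 0.0462, 0.08, 0, 0, 127.4]'

```text
clock: 32.4
eef_pos: [580.2, -88.3, 204.5]
eef_rot: [-3.141, -0.001, 1.39]
wrist_force: [0.1, 0.4, -0.1]
finger_gap: 94.0
finger_force: 0.0
```

Run:
```python
from h import *
s=manip.read_state();print(s['eef_pos'],S(s['eef_pos']),np.rad2deg(s['eef_rot']),s['joints'].round(2))
c,p,d=shot('top');tray(c,p,d,126,142)
c,p,d=shot('side');tray(c,p,d,120,142)
```

```text
[580.19469254 -88.30652984 204.50309798] [-190.45960267   19.76068345] [-1.79975164e+02 -5.78238561e-02  7.96202863e+01] [-0.21  0.38  1.41  0.    1.35 -0.03]
tray shelf-frame c [35.5 43.5] size [50.1 96.2] ang 2.47 x 8.5 60.3 z [126.9 135.1 138.1]
tray shelf-frame c [-54.8  -1.5] size [215.2 125.9] ang 51.85 x -169.2 50.8 z [122.5 131.2 135.8]
```

Request:
jog_arm --plan '[0, 0, -0.04, 0, 0, 0, 0, 0, -0.07, 0, 0, 0, 0, 0, -0.08, 0, 0, 0, -0.0026, -0.0138, -0.08, 0, 0, 0, -0.0044, -0.0236, -0.08, 0, 0, 0, -0.0059, -0.0315, -0.08, 0, 0, 0, -0.0073, -0.0393, -0.08, 0, 0, 0, -0.0088, -0.0472, -0.08, 0, 0, 0, -0.0103, -0.055, -0.08, 0, 0, 0, -0.0118, -0.0629, -0.08, 0, 0, 0, -0.0132, -0.0708, -0.08, 0, 0, 0, -0.0147, -0.0786, -0.08, 0, 0, 0, -0.016, -0.0855, -0.08, 0, 0, 0, -0.017, -0.0914, -0.08, 0, 0, 0, -0.0178, -0.0955, -0.08, 0, 0, 0, -0.0184, -0.0985, -0.08, 0, 0, 0, -0.0187, -0.1003, -0.08, 0, 0, 0, -0.0187, -0.1003, -0.08, 0, 0, 0]'

```text
clock: 34.3
eef_pos: [561.9, -189.2, 124.4]
eef_rot: [-3.141, -0.001, 1.387]
wrist_force: [-0.2, -1.0, -1.0]
finger_gap: 94.0
finger_force: 0.4
```

Run:
```python
from h import *
s=manip.read_state();print(s['eef_pos'],S(s['eef_pos']),np.rad2deg(s['eef_rot']),s['wrist_force'])
c,p,d=shot('top');tray(c,p,d,126,142)
c,p,d=shot('side');tray(c,p,d,120,142)
```

```text
[ 561.85850684 -189.20286202  124.44929222] [-87.91188394  20.26161906] [-1.79983417e+02 -5.20009392e-02  7.94813899e+01] [-0.18366627 -0.99287322 -1.02083882]
tray shelf-frame c [29.5 25.8] size [ 7.2 27. ] ang 78.28 x 16.7 42.8 z [126.7 129.  132.9]
tray shelf-frame c [-17.1 -39.3] size [114.8 126.8] ang 68.24 x -95.4 57.8 z [122.6 131.6 136.8]
```

Request:
jog_arm --plan '[0.0028, 0.0147, 0, 0, 0, 0, 0.0028, 0.0147, 0.05, 0, 0, 0, 0.0028, 0.03, 0.1, 0, 0, 0, -0.003, 0.08, 0.12, 0, 0, -7, -0.01, 0.13, 0.12, 0, 0, -14, -0.016, 0.18, 0.12, 0, 0, -20.7, -0.022, 0.23, 0.12, 0, 0, -20.7, -0.03, 0.28, 0.1, 0, 0, -20.7, -0.036, 0.33, 0.06, 0, 0, -20.7, -0.043, 0.38, 0.02, 0, 0, -20.7, -0.043, 0.38, -0.014, 0, 0, -20.7, -0.043, 0.38, -0.014, 0, 0, -20.7, -0.043, 0.38, -0.014, 0, 0, -20.7, -0.043, 0.38, -0.014, 0, 0, -20.7]' --claw 0.05

```text
clock: 35.8
eef_pos: [519.6, 190.7, 112.1]
eef_rot: [3.141, -0.002, 1.026]
wrist_force: [0.7, -0.9, -0.2]
finger_gap: 50.1
finger_force: 0.0
```

```bash
cat > look.py <<'E'
from h import *
s=manip.read_state();print(s['eef_pos'],np.rad2deg(s['eef_rot']))
c,p,d=shot('top');save(p,'t8.png');m=tray(c,p,d,124,142)
c2,p2,d2=shot('wrist');save(p2,'w8.png')
X=cloud(c2,d2);z=X[...,2]; D=X[...,:2]-np.array([518.7,190.8])
m=(d2>50)&(z>9)&(z<30)&(np.hypot(D[...,0],D[...,1])<90)
P=X[m]
r=cv2.minAreaRect(P[:,:2].astype(np.float32)); print('pen',m.sum(),np.round(r[0],1),np.round(r[1],1),round(r[2],1),'z',np.percentile(P[:,2],[5,50,98]).round(1))
k=(d2>50)&(z<9)&(np.hypot(D[...,0],D[...,1])<60); print('ground',np.median(z[k]))
E
python3 look.py
```

```text
[519.64974514 190.67469908 112.05058916] [ 1.79945622e+02 -1.30253865e-01  5.87708601e+01]
tray shelf-frame c [ 5.1 13.3] size [221.4 122.2] ang 68.81 x -90.4 96.7 z [126.4 134.9 138.5]
pen 2851 [518.  188.8] [138.4  16.4] 58.7 z [10.9 14.9 17. ]
ground 0.875485724104351
```

View pics/t8.png

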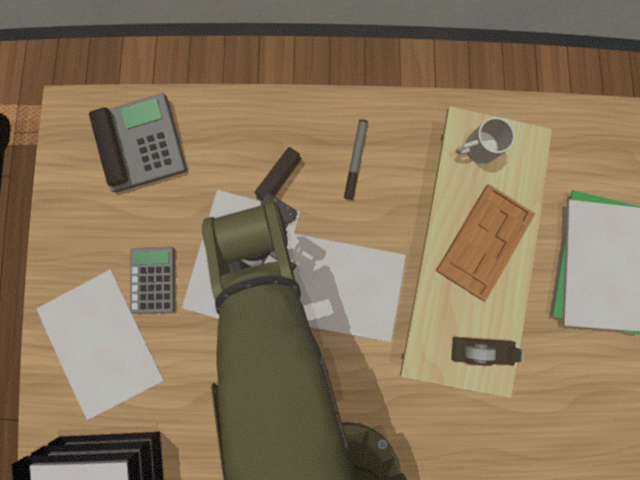

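Top view: tray groove-up (485,243), wholly on the shelf but still ~21° out of line; everything else in place. One more flush push from the front at its near end.

Request:
jog_arm --plan '[0, -0.03, 0.04, 0, 0, 0, 0, -0.07, 0.08, 0, 0, 7, 0.002, -0.12, 0.11, 0, 0, 14, 0.004, -0.17, 0.11, 0, 0, 20.7, 0.006, -0.22, 0.11, 0, 0, 20.7, 0.008, -0.27, 0.11, 0, 0, 20.7, 0.0082, -0.3206, 0.11, 0, 0, 20.7, 0.0082, -0.3206, 0.09, 0, 0, 20.7, 0.0082, -0.3206, 0.05, 0, 0, 20.7, 0.0082, -0.3206, 0.025, 0, 0, 20.7, 0.0082, -0.3206, 0.014, 0, 0, 20.7, 0.0082, -0.3206, 0.014, 0, 0, 20.7]' --claw 0.094

```text
clock: 37.1
eef_pos: [526.8, -130.1, 124.6]
eef_rot: [-3.141, -0.001, 1.387]
wrist_force: [-0.0, -0.8, 0.3]
finger_gap: 94.0
finger_force: 0.0
```

Request:
jog_arm --plan '[-0.0022, -0.0118, 0, 0, 0, 0, -0.0044, -0.0236, 0, 0, 0, 0, -0.0059, -0.0315, 0, 0, 0, 0, -0.0073, -0.0393, 0, 0, 0, 0, -0.0088, -0.0472, 0, 0, 0, 0, -0.0103, -0.055, 0, 0, 0, 0, -0.0118, -0.0629, 0, 0, 0, 0, -0.0132, -0.0708, 0, 0, 0, 0, -0.0147, -0.0786, 0, 0, 0, 0, -0.016, -0.0855, 0, 0, 0, 0, -0.017, -0.0914, 0, 0, 0, 0, -0.0178, -0.0955, 0, 0, 0, 0, -0.0184, -0.0985, 0, 0, 0, 0, -0.0187, -0.1003, 0, 0, 0, 0, -0.0187, -0.1003, 0, 0, 0, 0]'

```text
clock: 38.6
eef_pos: [508.3, -230.1, 124.4]
eef_rot: [-3.141, -0.001, 1.387]
wrist_force: [-0.9, -0.1, 1.0]
finger_gap: 93.5
finger_force: 0.1
```

Request:
jog_arm --plan '[0.0028, 0.0147, 0, 0, 0, 0, 0.0028, 0.0147, 0.05, 0, 0, 0, 0.0028, 0.03, 0.1, 0, 0, 0, 0, 0.08, 0.12, 0, 0, -7, 0, 0.13, 0.12, 0, 0, -14, 0, 0.18, 0.12, 0, 0, -20.7, 0.005, 0.23, 0.12, 0, 0, -20.7, 0.0077, 0.28, 0.1, 0, 0, -20.7, 0.0077, 0.33, 0.06, 0, 0, -20.7, 0.0077, 0.38, 0.02, 0, 0, -20.7, 0.0097, 0.419, -0.014, 0, 0, -20.7, 0.0097, 0.419, -0.014, 0, 0, -20.7, 0.0097, 0.419, -0.014, 0, 0, -20.7]' --claw 0.05

```text
clock: 39.9
eef_pos: [515.7, 192.4, 107.1]
eef_rot: [-3.138, 0.002, 1.03]
wrist_force: [-0.3, 0.1, 0.5]
finger_gap: 50.3
finger_force: 0.0
```

```bash
sed -i 's/t8.png/t9.png/;s/w8.png/w9.png/' look.py; python3 look.py
```

```text
[515.67003569 192.44323268 107.09534659] [-1.79770660e+02  1.38819438e-01  5.90015429e+01]
tray shelf-frame c [32.8 23.4] size [222.1 122.2] ang 74.51 x -53.0 117.7 z [126.4 134.8 138.4]
pen 2925 [518.2 188.8] [138.3  15.8] 58.6 z [10.7 14.9 17. ]
ground 0.8681582511543979
```

The tray is still ~15° off because the near finger passed outside the tray's corner. Push flush from behind, with the far finger well inside the far corner.

Request:
jog_arm --plan '[0, -0.03, 0.05, 0, 0, 0, 0, -0.08, 0.1, 0, 0, 7, 0.002, -0.13, 0.14, 0, 0, 14, 0.004, -0.18, 0.15, 0, 0, 20.7, 0.006, -0.23, 0.15, 0, 0, 20.7, 0.008, -0.28, 0.15, 0, 0, 20.7, 0.01, -0.33, 0.15, 0, 0, 20.7, 0.012, -0.38, 0.15, 0, 0, 20.7, 0.014, -0.43, 0.15, 0, 0, 20.7, 0.016, -0.48, 0.15, 0, 0, 20.7, 0.018, -0.53, 0.15, 0, 0, 20.7, 0.0219, -0.58, 0.15, 0, 0, 20.7, 0.0219, -0.604, 0.14, 0, 0, 20.7, 0.0219, -0.604, 0.1, 0, 0, 20.7, 0.0219, -0.604, 0.06, 0, 0, 20.7, 0.0219, -0.604, 0.03, 0, 0, 20.7, 0.0219, -0.604, 0.014, 0, 0, 20.7, 0.0219, -0.604, 0.014, 0, 0, 20.7, 0.0219, -0.604, 0.014, 0, 0, 20.7]' --claw 0.094

```text
clock: 41.9
eef_pos: [540.4, -415.5, 126.8]
eef_rot: [3.14, 0.0, 1.387]
wrist_force: [1.0, -0.2, 0.3]
finger_gap: 93.8
finger_force: 0.0
```

Request:
jog_arm --plan '[0.0018, 0.0098, 0, 0, 0, 0, 0.0033, 0.0177, 0, 0, 0, 0, 0.0048, 0.0256, 0, 0, 0, 0, 0.0062, 0.0334, 0, 0, 0, 0, 0.0077, 0.0413, 0, 0, 0, 0, 0.0092, 0.0491, 0, 0, 0, 0, 0.0106, 0.057, 0, 0, 0, 0, 0.0121, 0.0649, 0, 0, 0, 0, 0.0134, 0.0718, 0, 0, 0, 0, 0.0141, 0.0757, 0, 0, 0, 0, 0.0147, 0.0786, 0, 0, 0, 0, 0.0147, 0.0786, 0, 0, 0, 0]'

```text
clock: 43.1
eef_pos: [554.7, -336.0, 124.4]
eef_rot: [-3.141, -0.001, 1.387]
wrist_force: [-1.0, -0.2, -0.0]
finger_gap: 94.2
finger_force: 0.0
```

Run:
```python
from h import *
s=manip.read_state();print(s['eef_pos'],S(s['eef_pos']),np.rad2deg(s['eef_rot']),s['wrist_force'])
c,p,d=shot('top');tray(c,p,d,124,142)
c,p,d=shot('side');tray(c,p,d,120,142)
```

```text
[ 554.72299847 -335.97155187  124.39096306] [57.67180292 40.1953573 ] [-1.79969026e+02 -7.90173987e-02  7.94949715e+01] [-0.97283852 -0.15777708 -0.03403357]
tray shelf-frame c [-12.8  10.1] size [221.3 122.5] ang 89.62 x -74.2 48.9 z [126.5 134.9 138.4]
tray shelf-frame c [-7.  15.7] size [146.2 235.5] ang 0.56 x -80.6 66.2 z [122.7 131.6 136.4]
```

Request:
jog_arm --plan '[-0.0028, -0.0147, 0, 0, 0, 0, -0.0028, -0.0147, 0.05, 0, 0, 0, -0.0028, -0.0147, 0.1, 0, 0, 0, -0.0028, 0.02, 0.14, 0, 0, 0, -0.005, 0.07, 0.16, 0, 0, -7, -0.008, 0.12, 0.16, 0, 0, -14, -0.011, 0.17, 0.16, 0, 0, -20.7, -0.015, 0.22, 0.16, 0, 0, -20.7, -0.018, 0.27, 0.14, 0, 0, -20.7, -0.021, 0.32, 0.12, 0, 0, -20.7, -0.025, 0.37, 0.1, 0, 0, -20.7, -0.028, 0.42, 0.06, 0, 0, -20.7, -0.031, 0.47, 0.02, 0, 0, -20.7, -0.0364, 0.525, -0.02, 0, 0, -20.7, -0.0364, 0.525, -0.06, 0, 0, -20.7, -0.0364, 0.525, -0.07, 0, 0, -20.7, -0.0364, 0.525, -0.07, 0, 0, -20.7, -0.0364, 0.525, -0.07, 0, 0, -20.7, -0.0364, 0.525, -0.07, 0, 0, -20.7]' --claw 0.045

```text
clock: 45.1
eef_pos: [519.7, 187.8, 56.5]
eef_rot: [3.14, -0.003, 1.025]
wrist_force: [0.8, -0.1, 0.4]
finger_gap: 45.2
finger_force: 0.0
```

```bash
cat > tr.py <<'E'
from h import *
s=manip.read_state();print(s['eef_pos'],np.rad2deg(s['eef_rot']))
c,p,d=shot('top');m=tray(c,p,d,124,142)
X=cloud(c,d);z=X[...,2];s2=S(X)
m=(d>100)&(abs(s2[...,0]+12)<58)&(abs(s2[...,1]-10)<108)&(z<131.5)&(z>118)
P=s2[m];print('recess',m.sum(),P.mean(0).round(1),np.median(z[m]).round(1))
v=abs(P[:,1]-10)<70; g=P[v]
for y in range(-50,80,10):
    k=g[abs(g[:,1]-y)<5]
    if len(k): print(y,len(k),k[:,0].min().round(1),k[:,0].max().round(1))
E
python3 tr.py
```

```text
[519.73836721 187.78857507  56.45911657] [ 1.79908846e+02 -1.74873688e-01  5.87232153e+01]
tray shelf-frame c [-12.4   9.8] size [221.  122.3] ang 89.81 x -73.8 48.6 z [126.5 134.9 138.4]
recess 1924 [-11.1   9.1] 128.1
-50 44 -35.0 -2.0
-40 42 -20.5 41.3
-30 41 -19.9 -1.9
-20 42 -20.2 -2.0
-10 94 -45.2 23.3
0 144 -45.0 23.2
10 139 -45.6 23.7
20 140 -45.2 22.4
30 117 -45.5 22.9
40 38 -19.6 -1.6
50 38 -20.0 -1.4
60 41 -50.9 -0.2
70 39 -19.4 -1.9
```

Request:
jog_arm --plan '[0, 0, -0.02, 0, 0, 0, 0, 0, -0.035, 0, 0, 0, 0, 0, -0.045, 0, 0, 0, 0, 0, -0.0485, 0, 0, 0, 0, 0, -0.0485, 0, 0, 0, 0, 0, -0.0485, 0, 0, 0]'

```text
clock: 45.75
eef_pos: [518.6, 188.7, 6.5]
eef_rot: [3.141, -0.002, 1.026]
wrist_force: [-0.7, -1.1, 0.4]
finger_gap: 45.2
finger_force: 0.0
```

Run:
```python
from h import *
for i in range(3): s=manip.read_state()
print(s['eef_pos'],s['wrist_force'])
c,p,d=shot('wrist');X=cloud(c,d);z=X[...,2];D=X[...,:2]-np.array([518.2,188.8])
m=(d>50)&(z>9)&(z<19)&(np.hypot(D[...,0],D[...,1])<75)
a=np.deg2rad(58.7);al=D@np.array([np.cos(a),np.sin(a)]);ac=D@np.array([-np.sin(a),np.cos(a)])
m&=abs(ac)<12
print(m.sum(),'along',al[m].min().round(1),al[m].max().round(1),'across',np.percentile(ac[m],[1,50,99]).round(1),'tcp across',(s['eef_pos'][:2]-[518.2,188.8])@np.array([-np.sin(a),np.cos(a)]))
```

```text
[518.58391764 188.71600946   6.49771544] [-0.67852443 -1.09997996  0.40418748]
5779 along -48.9 69.7 across [-7.5  0.2  8. ] tcp across -0.37167650547258146
```

Request:
jog_arm --plan '[0, 0, -0.0015, 0, 0, 0, 0, 0, -0.003, 0, 0, 0, 0, 0, -0.003, 0, 0, 0]'

```text
clock: 46.1
eef_pos: [518.2, 188.7, 2.9]
eef_rot: [-3.141, -0.001, 1.026]
wrist_force: [-0.3, 0.4, 0.7]
finger_gap: 44.9
finger_force: 0.0
```

Request:
jog_arm --plan '[0, 0, 0, 0, 0, 0, 0, 0, 0, 0, 0, 0, 0, 0, 0, 0, 0, 0, 0, 0, 0, 0, 0, 0, 0, 0, 0, 0, 0, 0, 0, 0, 0, 0, 0, 0]' --claw 0.008 --force 15

```text
clock: 46.7
eef_pos: [518.3, 188.7, 3.0]
eef_rot: [-3.141, -0.001, 1.026]
wrist_force: [-0.3, 0.6, 0.4]
finger_gap: 15.6
finger_force: 15.0
```

Request:
jog_arm --plan '[0, 0, 0.02, 0, 0, 0, 0, 0, 0.06, 0, 0, 0, 0, -0.01, 0.11, 0, 0, -7, 0.002, -0.05, 0.15, 0, 0, -14, 0.004, -0.1, 0.18, 0, 0, -21, 0.006, -0.15, 0.2, 0, 0, -28, 0.008, -0.2, 0.2, 0, 0, -35, 0.01, -0.25, 0.2, 0, 0, -42, 0.012, -0.3, 0.2, 0, 0, -49, 0.014, -0.35, 0.2, 0, 0, -56, 0.016, -0.4, 0.19, 0, 0, -63, 0.0194, -0.44, 0.18, 0, 0, -69.3, 0.0194, -0.4517, 0.17, 0, 0, -69.3, 0.0194, -0.4517, 0.165, 0, 0, -69.3, 0.0194, -0.4517, 0.165, 0, 0, -69.3, 0.0194, -0.4517, 0.165, 0, 0, -69.3]'

```text
clock: 48.3
eef_pos: [537.9, -261.9, 168.5]
eef_rot: [-3.141, -0.001, -0.182]
wrist_force: [-0.3, 0.7, -0.9]
finger_gap: 16.0
finger_force: 15.0
```

Run:
```python
from h import *
s=manip.read_state();print(s['eef_pos'],S(s['eef_pos']),np.rad2deg(s['eef_rot']),s['finger_gap'])
c,p,d=shot('wrist');save(p,'w10.png');X=cloud(c,d);z=X[...,2];q=S(X);h=cv2.cvtColor(p,cv2.COLOR_RGB2HSV)
w=(d>50)&(h[...,0]<20)&(h[...,1]>90)&(abs(q[...,0]+11)<75)&(abs(q[...,1]-10)<115)
fl=w&(z>124)&(z<131.5)&(abs(q[...,1]-10)<73)&(abs(q[...,0]+11)<38)
for y in range(-60,80,10):
    k=fl&(abs(q[...,1]-y)<5)
    if k.sum()>20: print(y,k.sum(),np.percentile(q[...,0][k],[2,98]).round(1),np.median(z[k]).round(1))
k=fl&(abs(q[...,0]+11)>18); print('recess y',np.percentile(q[...,1][k],[1,99]).round(1) if k.sum() else None)
f=w&(z>133)&(z<139); print('face z',np.median(z[f]),'y',np.percentile(q[...,1][f],[.2,99.8]),'x',np.percentile(q[...,0][f],[.2,99.8]))
pn=(d>50)&(z>150)&(z<190)&(h[...,1]<70)&(abs(q[...,0]+11)<14)&(abs(q[...,1]-10)<95)&(abs(q[...,1]-10)>15)
for a,b in((-95,-30),(-30,0),(20,50),(50,105)):
    k=pn&(q[...,1]>a)&(q[...,1]<b)
    if k.sum()>20: print('pen',a,b,k.sum(),'x',np.percentile(q[...,0][k],[3,50,97]).round(1),'y',np.percentile(q[...,1][k],[.5,99.5]).round(1),'ztop',np.percentile(z[k],98).round(1))
```

```text
[ 537.92064491 -261.93793533  168.4823242 ] [-12.01815475  10.08547082] [-1.79977318e+02 -8.34279525e-02 -1.04373554e+01] 15.954664762096202
-10 250 [-47.4  24.6] 128.1
0 584 [-47.3  24.6] 128.0
10 1062 [-46.9  24.3] 128.0
20 1105 [-46.9  24.2] 128.0
30 657 [-47.1  24.5] 128.0
recess y [-11.4  30.5]
face z 135.92943050463958 y [-98.50077167 120.66230999] x [-71.57919796  48.19558148]
pen -95 -30 126 x [-19.3 -12.7  -4. ] y [-58.1 -30.1] ztop 181.8
pen -30 0 1054 x [-19.  -11.6  -4.3] y [-29.8  -5.1] ztop 182.1
pen 20 50 1335 x [-18.9 -11.7  -4.5] y [25.2 49.8] ztop 182.4
pen 50 105 1843 x [-18.8 -11.8  -4.7] y [50.1 80. ] ztop 182.5
```

View pics/w10.png

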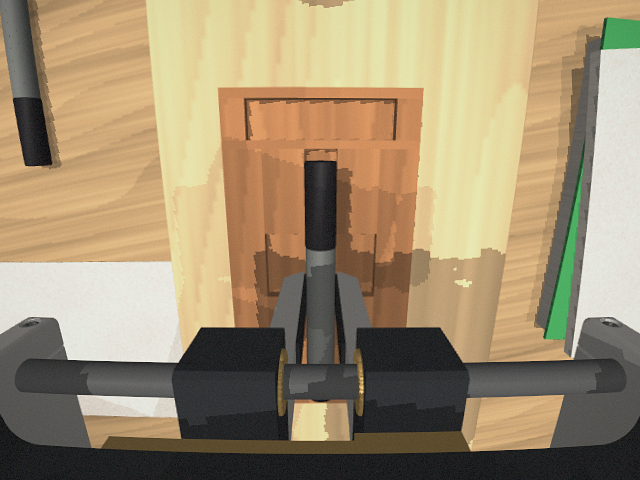

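Wrist view: pen (320,200–400) centred over the groove (slot end at (320,153)), ends clear. Lower slowly.

Request:
jog_arm --plan '[0, 0, -0.01, 0, 0, 0, 0, 0, -0.019, 0, 0, 0, 0, 0, -0.025, 0, 0, 0, 0, 0, -0.029, 0, 0, 0, 0, 0, -0.032, 0, 0, 0, 0, 0, -0.034, 0, 0, 0, 0, 0, -0.0355, 0, 0, 0, 0, 0, -0.0365, 0, 0, 0, 0, 0, -0.0365, 0, 0, 0, 0, 0, -0.0365, 0, 0, 0]'

```text
clock: 49.35
eef_pos: [537.7, -263.1, 131.6]
eef_rot: [-3.141, -0.001, -0.184]
wrist_force: [0.4, -0.2, -0.1]
finger_gap: 15.4
finger_force: 15.0
```

Request:
jog_arm --plan '[0, 0, -0.0005, 0, 0, 0, 0, 0, -0.001, 0, 0, 0, 0, 0, -0.001, 0, 0, 0]'

```text
clock: 49.65
eef_pos: [537.8, -263.1, 130.9]
eef_rot: [-3.141, -0.002, -0.184]
wrist_force: [-2.2, 0.5, 4.7]
finger_gap: 15.6
finger_force: 15.0
```

Request:
jog_arm --plan '[0, 0, -0.0004, 0, 0, 0, 0, 0, -0.0004, 0, 0, 0]'

```text
clock: 49.85
eef_pos: [537.8, -263.1, 130.9]
eef_rot: [-3.141, -0.002, -0.184]
wrist_force: [-2.6, 1.9, 7.8]
finger_gap: 15.5
finger_force: 15.0
```

Contact at pen-axis height ≈136.6 mm, i.e. on the groove floor. Ease the grip, let it settle, then open within the recess and rise.

Request:
jog_arm --plan '[0, 0, 0.0003, 0, 0, 0, 0, 0, 0.0006, 0, 0, 0, 0, 0, 0.0006, 0, 0, 0, 0, 0, 0.0006, 0, 0, 0, 0, 0, 0.0006, 0, 0, 0]' --force 3

```text
clock: 50.35
eef_pos: [537.8, -263.1, 130.8]
eef_rot: [-3.141, -0.001, -0.184]
wrist_force: [1.0, 0.2, 3.5]
finger_gap: 15.9
finger_force: 3.0
```

Request:
jog_arm --plan '[0, 0, 0, 0, 0, 0, 0, 0, 0, 0, 0, 0, 0, 0, 0, 0, 0, 0, 0, 0, 0, 0, 0, 0, 0, 0, 0.005, 0, 0, 0, 0, 0, 0.015, 0, 0, 0, 0, 0, 0.035, 0, 0, 0, 0, 0, 0.07, 0, 0, 0, 0, 0, 0.11, 0, 0, 0, 0, 0, 0.15, 0, 0, 0, 0, 0.03, 0.17, 0, 0, 0, 0, 0.08, 0.17, 0, 0, 0, 0, 0.13, 0.17, 0, 0, 0, -0.04, 0.16, 0.17, 0, 0, 0, -0.08, 0.2, 0.17, 0, 0, 0, -0.1, 0.25, 0.17, 0, 0, 0, -0.1, 0.28, 0.17, 0, 0, 0, -0.1, 0.28, 0.17, 0, 0, 0]' --claw 0.03

```text
clock: 52.15
eef_pos: [436.8, 20.1, 302.2]
eef_rot: [-3.14, -0.003, -0.18]
wrist_force: [0.2, 0.3, -0.5]
finger_gap: 30.3
finger_force: 0.0
```

Run:
```python
from h import *
s=manip.read_state();print(s['clock'],s['eef_pos'],s['qd'].round(3),s['wrist_force'])
c,p,d=shot('top');tray(c,p,d,124,142)
cv2.imwrite('pics/f.png',cv2.resize(p[90:400,390:570,::-1],None,fx=1.9,fy=1.9,interpolation=cv2.INTER_CUBIC))
X=cloud(c,d);z=X[...,2];q=S(X)
m=(d>100)&(z>139)&(z<155)&(abs(q[...,0]+11)<40)&(abs(q[...,1]-10)<90)
P=q[m];r=cv2.minAreaRect(P.astype(np.float32));print('pen',np.round(r,1) if 0 else r,np.percentile(z[m],98).round(1))
```

```text
52.15 [436.81464808  20.11434019 302.19265988] [-0.081  0.035 -0.022 -0.015 -0.004 -0.088] [ 0.22478446  0.29530518 -0.50149335]
tray shelf-frame c [-12.4   9.9] size [220.6 122.6] ang 89.66 x -73.8 48.7 z [126.7 135.3 138.5]
pen ((-10.494474411010742, 9.252677917480469), (152.9608917236328, 78.83905792236328), 89.99810791015625) 146.4
```

View pics/f.png

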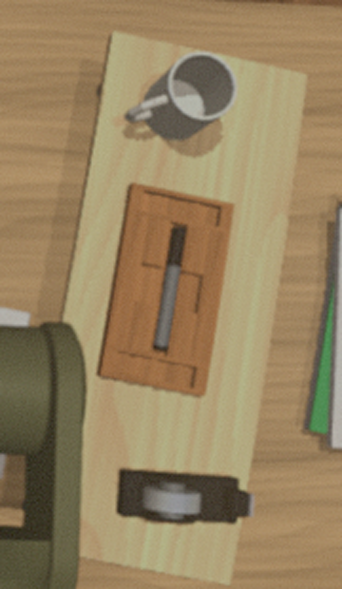

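The crop shows the marker in the groove (170,287) and the tray groove-up, in line with the shelf, with the mug and dispenser where they were. I'm handing the job in.

```bash
python3 -c "
from cell import manip
print(manip.sign_off())"
```

```text
the job is handed in; nothing more can be done
None
```

The job is handed in at about 52 s: the tray lies groove up, wholly on the shelf, its long side within about 0.4° of the front edge, with the marker settled in its groove; nothing was dropped, and the camera views showed the mug, tape dispenser, stapler and calculator unmoved.

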